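Hang the pipette on the free hook between its neighbours

ROBOT

A 6-joint arm with a two-finger parallel gripper is mounted at the origin on a cart in front of the work surface, level with it; the furniture and walls round the work are solid. World frame = base frame: x ahead of the robot, y to its left, z up, the work surface at z = 0. Lengths are in m, angles in rad, forces in N, time in s.
With the tool pointing down it reaches from about 0.375 to 0.925 m from the base axis. Payload 5.7 kg.
Tool frame: the origin (TCP) lies midway between the tips of the shut fingers; the grasp point (between the pads) lies robot.pinch_z behind it (robot.pinch_z is the distance from the TCP to the grasp point, in m); x points along the fingers, y is the direction in which the jaws open and shut, and the axes are right-handed (so a half turn about x gives the same grasp; the last joint's range is limited). The gripper opens to 85 mm and grips with 20 to 120 N. Pads are 22 mm wide; open, the fingers measure 114 mm over their backs; the gripper's body (76 mm by 85 mm) begins 54 mm behind the grasp point. The pads swing forward as they close: fully open they stand 13 mm farther back than shut.
Start: joints at [-1.368, 0.359, 1.51, -0, 1.272, -0.115], TCP at [0.187, -0.57, 0.231] pointing down, gripper open.
Joint ranges: [-2.97, 2.97], [-1.01, 2.36], [0.21, 2.38], [-0.96, 4.11], [0.2, 2.71], [-2.98, 2.98]. Speed limits (rad/s): [2.39, 2.39, 3.14, 3.14, 3.14, 3.14].

INTERFACE

Orientations are given as a unit quaternion [w, x, y, z].
In Python, from station import robot, optics gives the robot as it stands.
- The arm moves only by the shell command python3 -m crank 'ROWS' [FORCE]. ROWS is JSON, a list of rows, each an object with "angular": the turn, a rotation vector about the tool's x, y, z each as a share of pi/2 rad, from -1 to 1, a list of three; "delta_pos": the shift along the tool's x, y, z each as a share of 1 m, from -1 to 1, a list of three; "fingers": the finger opening in mm, from 0 to 85.4. A call has 1 to 10 rows; each row shifts and turns the pose as measured when the row begins, along the tool's axes as they then stand; what a row does not reach is not made up. A row lasts 1/12 s, in which the tool goes at most 41.7 mm and 7.16 degrees, less where a joint would pass 70% of its speed; a pose out of reach is approached as far as the arm can. A call with a number of a shift or a turn outside -1 to 1 is refused whole. A call with a gripper value outside its range is refused whole. The fingers move at their own pace and stop on an object; FORCE is the grip in N (left out, the last holds). Time passes only in rows, so rows that do not move let the fingers close. It gives the time, the measured TCP pose, the force and the opening at its end, in the units of the state.
- robot.state(): the state, without advancing time (a new reading comes with each control period).
- optics.get_image(name): name is "scene" or "top" or "wrist"; returns a dict with "image" (480x640x3 uint8, blue, green, red), "depth" (480x640 float32, m along the optical axis (not along the pixel's ray), 0 where there is no reading), "K" (3x3 intrinsics, pixels), "dist" ([k1, k2, p1, p2, k3] as OpenCV has them; the pictures are not rectified), "cam_to_world" (4x4, takes a point from camera to world coordinates). Camera axes: x right, y up, looking along -z (the intrinsics and any distortion apply to the point x, -y, -z); pixel columns grow to the right and rows downward; lengths in m; the calibration is good to about 2 mm. A picture is of the moment at which its call begins.
- robot.finish_job(): hands the job in, once; it reports no verdict.
The state is a dict: "time_s": time; "joints": joint angles; "qd": joint speeds; "joint_torque": joint torques, N m; "eef_pos": TCP position; "tcp_rot": TCP orientation; "contact_force": force on the tool from outside, world axes, zero at the start; "torque": the same for the moment, N m; "width": opening from 0.0 (shut) to 1.0 (fully open).
Only numpy, scipy, OpenCV 4.12 (cv2) and the standard library are available. Lean on these libraries where they do the work, as an engineer would, in place of code of your own. Each camera call takes 0.05 s, during which the arm holds its last target.

TASK

Take the pipette out of the grey block and hang it on the empty forked hook of the rack: bring it in from the front, above the upturned lips, push its flange gently back against the sprung pad and lower it so that the flange sits flat on the prongs, caught between lips and pad; then let go. Keep the pipette upright all the time, do not force it against the hook, and do not knock the pipettes hanging on either side.

Things in the scene. Friction and masses are not known exactly. Their poses are not given: they have to be found in the camera images.
- pipette_head (a point): The pipette to hang, upright in the grey block at the start; rigid, 0.09 to 0.17 kg. Its white square head, 24 x 24 mm and 50 mm tall, is the place to grasp; on top a grey button 16 mm wide, 4 mm tall; below the head a flange, barrel and nose. This point lies on the head's axis, 36 mm above the flange's underside; z points up, x and y are square to the sides of head and flange.
- pipette_flange (a point): Centre of the underside of that pipette's grey square flange (34 x 34 x 6 mm, sides parallel to the head's, just below the head); same axes. Below it a round barrel 15 mm thick, 75 mm long, then a nose 12 mm thick, 35 mm long, so the nose ends 110 mm below this point; the head ends 56 mm above it, the button 60 mm.
- pipette: The same pipette as a body; origin and axes are those of pipette_flange.
- block: Fixed grey block 70 x 70 x 55 mm with one upright hole, 17 mm wide and 47 mm deep, in which the pipette stands; origin at the centre of its underside. The flange's underside starts 118 mm above the worktop.
- rack: Fixed rack: white foot 135 x 330 x 10 mm, two posts and a rail along its y axis with five hooks at y = -104, -52, 0, 52 and 104 mm, four of them occupied; origin on the worktop, x points to the rack's back, z up. Rail, brackets and hooks rise at most 20 mm above the hooks' seat height (150 mm).
- hook_free: The empty hook, with occupied ones on both sides. Origin on its mid plane at seat height, 150 mm above the worktop; x points to the rack's back along the hook, z up. A steel fork, open to the front (-x) and above: two prongs 8 mm wide with a 20 mm gap for the barrel; the flange sits on their tops (z = 0). The fork's reach is unknown: see hook_zero.
- hook_zero (a point): The centre of the seat if the fork stood fully in (same point and axes as hook_free). In truth fork, lips and pad stand together 0 to 30 mm nearer the front (-x), clamped firm at a reach that is not measured and must be found by feel. The hook is delicate: press on it, sideways or down, with well under 18 N. The flange's centre ends at the seat's centre, its front against the lips.
- hook_lip (a point): Where the lips' inner faces would be with the fork fully in: 17 mm in front of hook_zero, at seat height (the true ones are 0 to 30 mm nearer the front). Each prong ends in an upturned lip 6 mm high and 6 mm thick that keeps the flange from sliding off; the flange has to come in above the lips.
- hook_padface (a point): Where the face of the white sprung pad at the back of the seat would be at rest with the fork fully in: 13 mm behind hook_zero. Slippery, slow-moving (damped, 0.07 N per mm/s) face, 18 mm wide, from 1 to 18 mm above the seat. It yields to the back (+x) from 0.8 N, 0.7 N per mm, to a hard stop after 6.5 mm. Lip to pad is 30 mm at rest, so the flange goes down only with the pad held in 4 to 6.5 mm (3.6 to 5.4 N).
- pipette_1_flange (a point): neighbouring pipette of the same make, hanging loose on its own hook; this point is the centre of the underside of its flange (same sizes as the pipette in the block; 110 g).
- pipette_1: That neighbour as a body, the same point.
- pipette_2_flange (a point): neighbouring pipette of the same make, hanging loose on its own hook; this point is the centre of the underside of its flange (same sizes as the pipette in the block; 110 g).
- pipette_2: That neighbour as a body, the same point.
- pipette_3_flange (a point): neighbouring pipette of the same make, hanging loose on its own hook; this point is the centre of the underside of its flange (same sizes as the pipette in the block; 110 g).
- pipette_3: That neighbour as a body, the same point.
- pipette_4_flange (a point): neighbouring pipette of the same make, hanging loose on its own hook; this point is the centre of the underside of its flange (same sizes as the pipette in the block; 110 g).
- pipette_4: That neighbour as a body, the same point.
There are look-alikes about, which are no part of the job. Leave any pink look-alike of the pipette alone. What is shaped like the block but turquoise is not meant.

How it is judged:
By the outcome, as a careful person would: the job done as asked, in the order asked, and still so for the second after the job is handed in, with the robot touching nothing.
It also fails if it takes over 51 s, if anything falls off the work surface, if the arm or the gripper's body presses on something with over 40 N, if the wrist force passes 120 N, or if a joint passes its speed limit or range.

## Working session

There is one attempt and no reset: what is moved stays moved. The work goes in short steps, Python scripts to look and compute and a shell command to move; the robot and the scene stay as the last step left them, time stands still between calls to the robot, and variables do not carry over. Pictures are saved under pics/ and viewed, and the job is handed in when it is done.

```bash
ls; mkdir -p pics
python3 - <<'E'
from station import robot, optics
import cv2, numpy as np
print(robot.state(), robot.pinch_z)
for n in ("scene","top","wrist"):
    d=optics.get_image(n)
    cv2.imwrite(f"pics/{n}0.png",d["image"])
    np.savez(f"pics/{n}0.npz",**d)
    print(n,d["K"],d["dist"],d["cam_to_world"].round(4))
E
```

```text
pics
{'time_s': 0.0, 'joints': array([-1.36808600e+00,  3.59542977e-01,  1.51150105e+00,  2.00563976e-06,
        1.27247296e+00, -1.15130754e-01]), 'qd': array([-0.00109638,  0.00041252, -0.00194319, -0.00044184,  0.00076391,
        0.00144781]), 'joint_torque': array([ 1.83429670e-04, -5.27606678e+01, -2.78620863e+01, -1.03555385e-04,
        1.34609445e-02, -2.94938491e-05]), 'eef_pos': array([ 0.18734155, -0.56925363,  0.23040486]), 'tcp_rot': array([-0.11122138, -0.69816691, -0.11258085,  0.69822512]), 'contact_force': array([-0.72522182,  0.50899383,  0.15461438]), 'torque': array([-0.00113042,  0.03547476, -0.07546312]), 'width': 0.9987591966449276} 0.0187
scene [[444.99566199   0.         323.08017105]
 [  0.         444.99566199 230.20317441]
 [  0.           0.           1.        ]] [-0.07357105  0.          0.          0.          0.        ] [[-0.5516  0.5368 -0.6384 -0.092 ]
 [-0.834  -0.3666  0.4124  0.4602]
 [-0.0127  0.7599  0.6499  0.6847]
 [ 0.      0.      0.      1.    ]]
top [[478.57785423   0.         321.3315468 ]
 [  0.         478.57785423 236.77277481]
 [  0.           0.           1.        ]] [-0.08770012  0.          0.          0.          0.        ] [[-0.0208  0.987  -0.1593  0.2979]
 [-0.9998 -0.0195  0.0097  0.0882]
 [ 0.0065  0.1595  0.9872  1.2118]
 [ 0.      0.      0.      1.    ]]
wrist [[352.79022423   0.         319.91112912]
 [  0.         352.79022423 242.04256533]
 [  0.           0.           1.        ]] [-0.05043798  0.          0.          0.          0.        ] [[ 0.3136  0.9057  0.2853  0.2602]
 [-0.9496  0.2996  0.0924 -0.5465]
 [-0.0018 -0.2999  0.954   0.3739]
 [ 0.      0.      0.      1.    ]]
```

View pics/scene0.png

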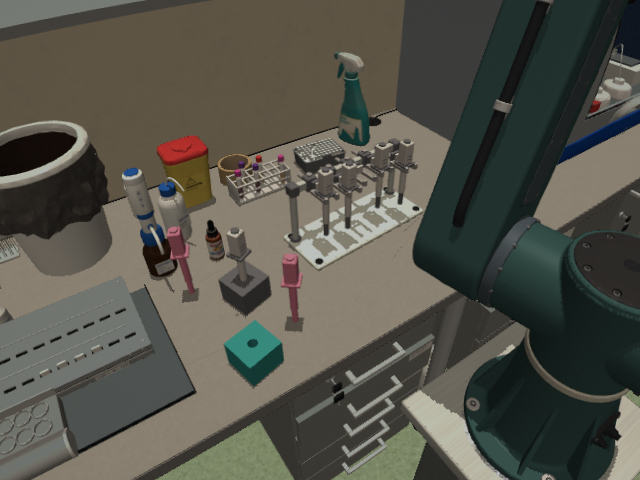

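View pics/top0.png

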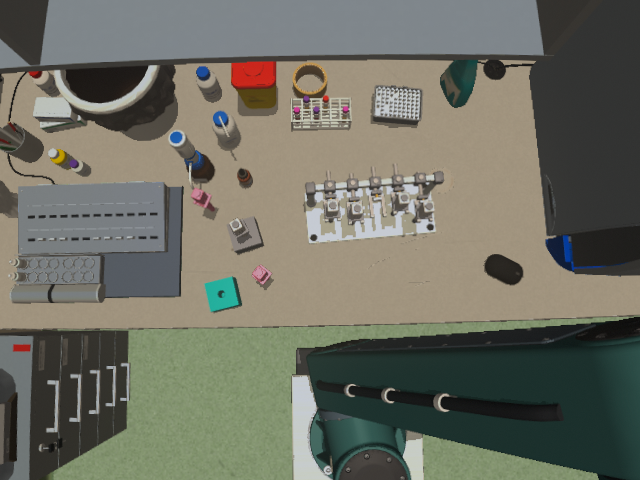

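View pics/wrist0.png

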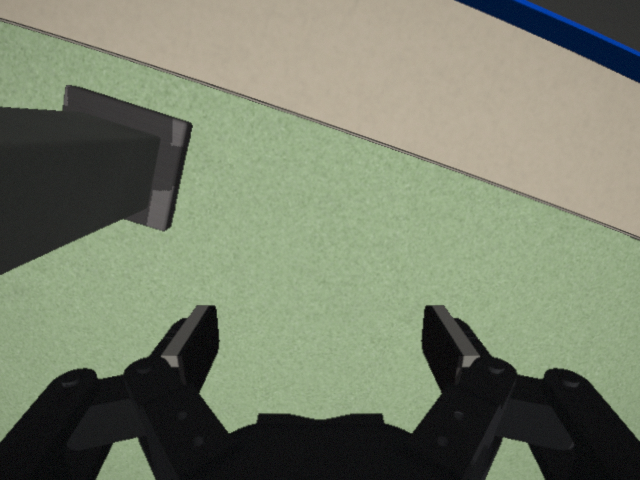

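```bash
cat > h.py <<'E'
import numpy as np, cv2
def load(n): return dict(np.load(n))
def ray(d,uv):
    uv=np.asarray(uv,float).reshape(-1,1,2)
    n=cv2.undistortPoints(uv,d["K"],d["dist"])[:,0]
    v=np.c_[n[:,0],-n[:,1],-np.ones(len(n))]
    M=d["cam_to_world"]; return M[:3,3], v@M[:3,:3].T
def onz(d,uv,z):
    o,v=ray(d,uv); t=(z-o[2])/v[:,2]; return o+t[:,None]*v
def proj(d,P):
    M=d["cam_to_world"]; p=(np.asarray(P,float).reshape(-1,3)-M[:3,3])@M[:3,:3]
    p=p*[1,-1,-1]
    return cv2.projectPoints(p.reshape(-1,1,3),np.zeros(3),np.zeros(3),d["K"],d["dist"])[0][:,0]
def cloud(d):
    h,w=d["depth"].shape; u,v=np.meshgrid(np.arange(w),np.arange(h))
    o,r=ray(d,np.c_[u.ravel(),v.ravel()]); return (o+r*d["depth"].reshape(-1,1)).reshape(h,w,3)
E
python3 - <<'E'
from h import *
d=load("pics/top0.npz"); im=d["image"]
a=cv2.resize(im[160:250,290:450],None,fx=5,fy=5,interpolation=cv2.INTER_CUBIC); cv2.imwrite("pics/t_rack.png",a)
b=cv2.resize(im[205:265,210:290],None,fx=10,fy=10,interpolation=cv2.INTER_CUBIC); cv2.imwrite("pics/t_blk.png",b)
C=cloud(d)
for uv in [(238,226),(262,274),(331,210),(355,212),(403,203),(425,212),(334,184),(312,190),(437,178),(377,205)]: print(uv,C[uv[1],uv[0]].round(4))
s=load("pics/scene0.npz")
cv2.imwrite("pics/s_rack.png",cv2.resize(s["image"][130:275,275:435],None,fx=4,fy=4,interpolation=cv2.INTER_CUBIC))
E
```

```text
(238, 226) [0.4925 0.261  0.177 ]
(262, 274) [0.3866 0.2093 0.1676]
(331, 210) [0.5179 0.0564 0.2068]
(355, 212) [0.5127 0.0049 0.206 ]
(403, 203) [ 0.5307 -0.0998  0.2059]
(425, 212) [ 0.5112 -0.148   0.2001]
(334, 184) [0.5866 0.0469 0.1665]
(312, 190) [0.5739 0.0967 0.1651]
(437, 178) [ 0.598  -0.1891  0.1626]
(377, 205) [ 0.572  -0.0688  0.0095]
```

View pics/t_rack.png

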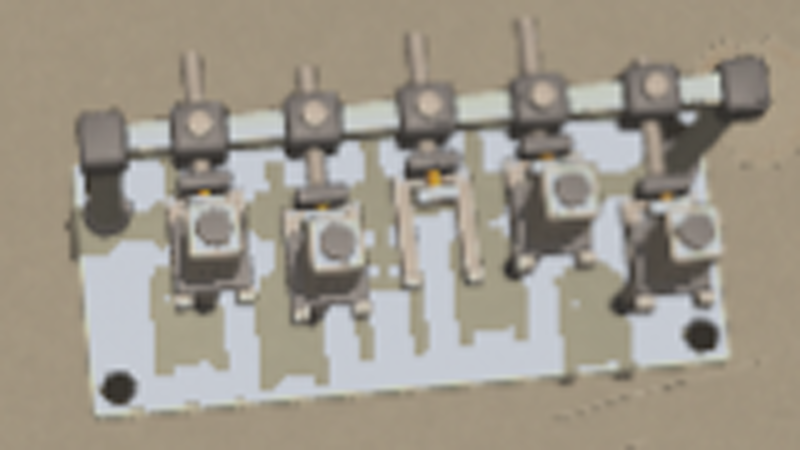

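View pics/t_blk.png

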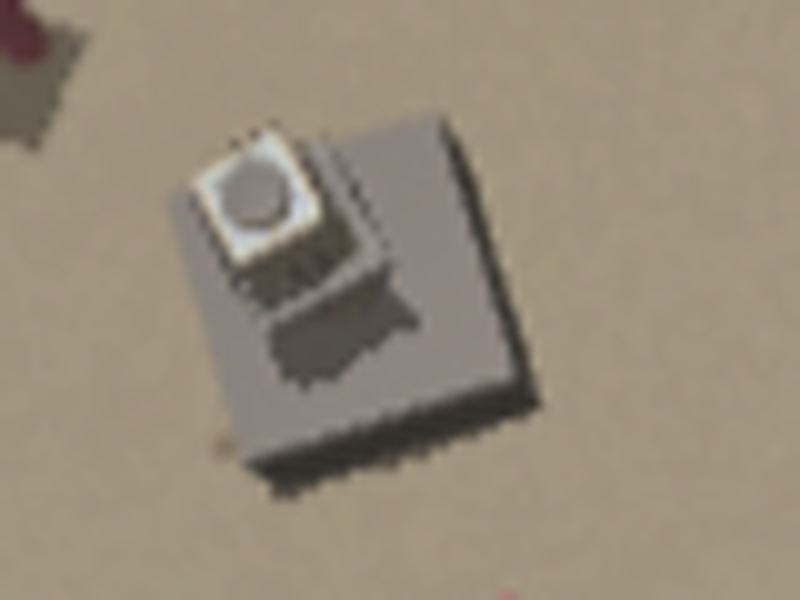

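View pics/s_rack.png

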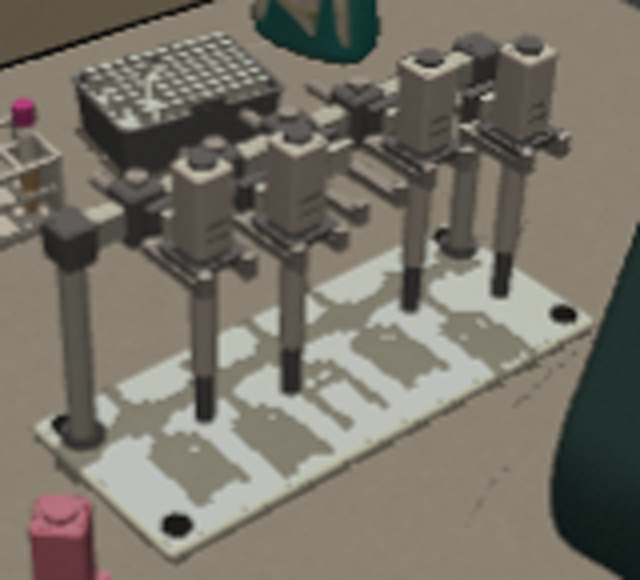

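Run:
```python
from h import *
from scipy.spatial.transform import Rotation as R
d=load("pics/top0.npz")
z=lambda p:np.array(p,float)/5+[290,160]
def show(n,P): print(n,P.round(4).tolist())
F=onz(d,[z((97,413)),z((728,357))],0.010); show("foot front",F); v=F[0]-F[1]; print("len",np.linalg.norm(v),"ydir ang",np.degrees(np.arctan2(v[1],v[0]))-90)
K=onz(d,[z(p) for p in [(200,122),(316,112),(427,105),(543,95),(656,85)]],0.170); show("knob",K); print(np.linalg.norm(np.diff(K,axis=0),axis=1))
v=K[0]-K[4];print("ang",np.degrees(np.arctan2(v[1],v[0]))-90)
B=onz(d,[z(p) for p in [(214,227),(338,239),(574,186),(698,230)]],0.210); show("buttons",B)
L=onz(d,[z(p) for p in [(410,275),(475,272)]],0.156); show("lips",L); print(np.linalg.norm(L[0]-L[1]))
Pd=onz(d,z((437,190)),0.168); show("pad top",Pd)
zb=lambda p:np.array(p,float)/10+[210,205]
bt=onz(d,zb((255,195)),0.178); show("button",bt)
H=onz(d,[zb(p) for p in [(265,130),(195,187),(240,262),(322,210)]],0.174); show("head",H); show("c",H.mean(0))
for i in range(4):
    e=H[(i+1)%4]-H[i]; print(np.linalg.norm(e),np.degrees(np.arctan2(e[1],e[0])))
print(R.from_quat(np.roll([-0.11122138, -0.69816691, -0.11258085,  0.69822512],-1)).as_matrix().round(3))
s=load("pics/scene0.npz")
for n,P in (("pipette",[bt[0]]),("lips",L),("knobs",K)): print(n,proj(s,P).round(1).tolist())
C=cloud(d)
```

```text
foot front [[0.4774, 0.107, 0.01], [0.5, -0.217, 0.01]]
len 0.3247735109165161 ydir ang 3.9794866727370817
knob [[0.5848, 0.056, 0.17], [0.5885, 0.0037, 0.17], [0.5909, -0.0465, 0.17], [0.5948, -0.0993, 0.17], [0.5987, -0.1511, 0.17]]
[0.0524697  0.0502851  0.05293947 0.05192411]
ang 3.8268854696272996
buttons [[0.5272, 0.0524, 0.21], [0.5209, -0.0007, 0.21], [0.5425, -0.1036, 0.21], [0.5221, -0.1565, 0.21]]
lips [[0.5157, -0.0375, 0.156], [0.5166, -0.0669, 0.156]]
0.029498611521819446
pad top [[0.552, -0.0497, 0.168]]
button [[0.4958, 0.2664, 0.178]]
head [[0.5112, 0.265, 0.174], [0.4986, 0.2804, 0.174], [0.4816, 0.2703, 0.174], [0.4929, 0.2522, 0.174]]
c [0.4961, 0.267, 0.174]
0.019883385785763468 129.068266975594
0.01983008159863338 -149.22345155622548
0.021314037716883 -58.012392255669646
0.022306954250371186 34.97659443096892
[[-0.     0.313 -0.95 ]
 [ 0.002 -0.95  -0.313]
 [-1.    -0.002 -0.   ]]
pipette [[234.8, 229.3]]
lips [[364.1, 179.5], [374.8, 174.9]]
knobs [[308.9, 172.9], [328.6, 164.5], [346.9, 157.1], [364.8, 149.5], [381.5, 142.3]]
```

```bash
python3 -m crank '[{"angular":[0,0,0],"delta_pos":[-0.01,-0.0173,-0.0334],"fingers":85},{"angular":[0,0,0],"delta_pos":[-0.01,-0.0173,-0.0334],"fingers":85},{"angular":[0,0,0],"delta_pos":[-0.01,-0.0173,-0.0334],"fingers":85},{"angular":[0,0,0],"delta_pos":[-0.01,-0.0173,-0.0334],"fingers":85},{"angular":[0,0,0],"delta_pos":[-0.01,-0.0173,-0.0334],"fingers":85},{"angular":[0,0,0],"delta_pos":[-0.01,-0.0173,-0.0334],"fingers":85},{"angular":[0,0,0],"delta_pos":[-0.01,-0.0173,-0.0334],"fingers":85},{"angular":[0,0,0],"delta_pos":[-0.01,-0.0173,-0.0334],"fingers":85},{"angular":[0,0,0],"delta_pos":[-0.01,-0.0173,-0.0334],"fingers":85},{"angular":[0,0,0],"delta_pos":[-0.01,-0.0173,-0.0334],"fingers":85}]' 40
```

```text
time_s: 0.98
eef_pos: [0.4548, -0.2942, 0.3291]
tcp_rot: [-0.104, -0.697, -0.11, 0.701]
contact_force: [0.2, -0.4, -0.1]
width: 0.993
```

```bash
python3 -m crank '[{"angular":[0,0,0],"delta_pos":[0,-0.0325,-0.0115],"fingers":85},{"angular":[0,0,0],"delta_pos":[0,-0.0325,-0.0115],"fingers":85},{"angular":[0,0,0],"delta_pos":[0,-0.0325,-0.0115],"fingers":85},{"angular":[0,0,0],"delta_pos":[0,-0.0325,-0.0115],"fingers":85},{"angular":[0,0,0],"delta_pos":[0,-0.0325,-0.0115],"fingers":85},{"angular":[0,0,0],"delta_pos":[0,-0.0325,-0.0115],"fingers":85},{"angular":[0,0,0],"delta_pos":[0,-0.0325,-0.0115],"fingers":85},{"angular":[-0.079,0,0],"delta_pos":[0,0,0],"fingers":85},{"angular":[-0.079,0,0],"delta_pos":[0,0,0],"fingers":85},{"angular":[-0.079,0,0],"delta_pos":[0,0,0],"fingers":85}]'
python3 -m crank '[{"angular":[-0.079,0,0],"delta_pos":[0,0,0],"fingers":85},{"angular":[-0.079,0,0],"delta_pos":[0,0,0],"fingers":85},{"angular":[-0.079,0,0],"delta_pos":[0,0,0],"fingers":85},{"angular":[-0.079,0,0],"delta_pos":[0,0,0],"fingers":85},{"angular":[-0.079,0,0],"delta_pos":[0,0,0],"fingers":85},{"angular":[-0.079,0,0],"delta_pos":[0,0,0],"fingers":85},{"angular":[-0.079,0,0],"delta_pos":[0,0,0],"fingers":85},{"angular":[-0.079,0,0],"delta_pos":[0,0,0],"fingers":85},{"angular":[-0.079,0,0],"delta_pos":[0,0,0],"fingers":85},{"angular":[-0.079,0,0],"delta_pos":[0,0,0],"fingers":85}]'
python3 -m crank '[{"angular":[-0.079,0,0],"delta_pos":[0,0,0],"fingers":85},{"angular":[-0.079,0,0],"delta_pos":[0,0,0],"fingers":85},{"angular":[-0.079,0,0],"delta_pos":[0,0,0],"fingers":85},{"angular":[-0.079,0,0],"delta_pos":[0,0,0],"fingers":85},{"angular":[-0.079,0,0],"delta_pos":[0,0,0],"fingers":85},{"angular":[-0.079,0,0],"delta_pos":[0,0,0],"fingers":85},{"angular":[-0.079,0,0],"delta_pos":[0,0,0],"fingers":85},{"angular":[-0.079,0,0],"delta_pos":[0,0,0],"fingers":85},{"angular":[-0.079,0,0],"delta_pos":[0,0,0],"fingers":85},{"angular":[-0.079,0,0],"delta_pos":[0,0,0],"fingers":85}]'
cat >> h.py <<'E'
from scipy.spatial.transform import Rotation as Ro
def rot(s): 
    q=s["tcp_rot"]; return Ro.from_quat([q[1],q[2],q[3],q[0]])
def st():
    from station import robot
    s=robot.state(); M=rot(s).as_matrix()
    psi=np.degrees(np.arctan2(-M[1,2],-M[0,2]))%360
    print("t",round(s["time_s"],2),"p",s["eef_pos"].round(4),"psi",psi.round(2),"xax",M[:,0].round(4),"F",s["contact_force"].round(2),"T",s["torque"].round(3),"w",round(s["width"]*85.4,2),"J",np.degrees(s["joints"]).round(1))
    return s,M
def go(dp,psi):
    "remaining move in tool axes"
    s,M=st(); d=M.T@(np.asarray(dp)-s["eef_pos"])
    t=np.array([[0,0,-1.]]).T
    xz=np.array([0,0,-1.]); c=np.array([np.cos(np.radians(psi)),np.sin(np.radians(psi)),0]); zc=-c; y=np.cross(zc,xz)
    T=np.c_[xz,y,zc]; rv=Ro.from_matrix(M.T@T).as_rotvec()
    print("delta tool",d.round(5),"ang share",(rv/(np.pi/2)).round(5),"deg",np.degrees(rv).round(2))
def snap(n,tag):
    from station import optics
    d=optics.get_image(n); cv2.imwrite(f"pics/{tag}.png",d["image"]); np.savez(f"pics/{tag}.npz",**d); return d
E
python3 - <<'E'
from h import *
st(); snap("wrist","w1"); go([.46,-.056,.33],183.9)
E
```

```text
time_s: 1.82
eef_pos: [0.4667, -0.034, 0.3311]
tcp_rot: [0.235, 0.666, 0.241, -0.665]
contact_force: [-0.3, 0.1, -0.5]
width: 0.993
time_s: 2.65
eef_pos: [0.4636, -0.0316, 0.3285]
tcp_rot: [0.578, 0.402, 0.587, -0.4]
contact_force: [0.8, -0.3, -0.8]
width: 0.997
time_s: 3.48
eef_pos: [0.4606, -0.0309, 0.3258]
tcp_rot: [0.702, -0.011, 0.712, 0.02]
contact_force: [-0.3, 1.3, -0.2]
width: 0.995
t 3.48 p [ 0.4606 -0.0309  0.3258] psi 182.54 xax [-0.0137  0.0114 -0.9998] F [-0.3   1.31 -0.24] T [-0.031 -0.013  0.005] w 84.95 J [ -12.8    4.7   94.     0.5   82.1 -105.4]
t 3.53 p [ 0.4605 -0.0309  0.3257] psi 182.97 xax [-0.0138  0.0115 -0.9998] F [-0.35 -0.82 -0.26] T [0.058 0.022 0.011] w 85.4 J [ -12.8    4.7   94.     0.5   82.1 -105.8]
delta tool [-0.00453 -0.02499 -0.00191] ang share [-0.01037 -0.00835 -0.00781] deg [-0.93 -0.75 -0.7 ]
```

View pics/w1.png

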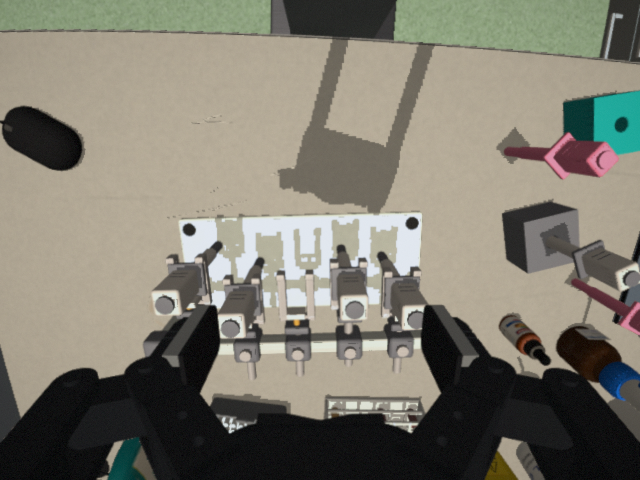

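Run:
```python
from h import *
d=load("pics/w1.npz"); cv2.imwrite("pics/w1z.png",cv2.resize(d["image"][255:365,225:375],None,fx=5.33,fy=5.33,interpolation=cv2.INTER_CUBIC))
cv2.imwrite("pics/w1b.png",cv2.resize(d["image"][200:320,500:640],None,fx=5,fy=5,interpolation=cv2.INTER_CUBIC))
```

```text
(no output)
```

View pics/w1z.png

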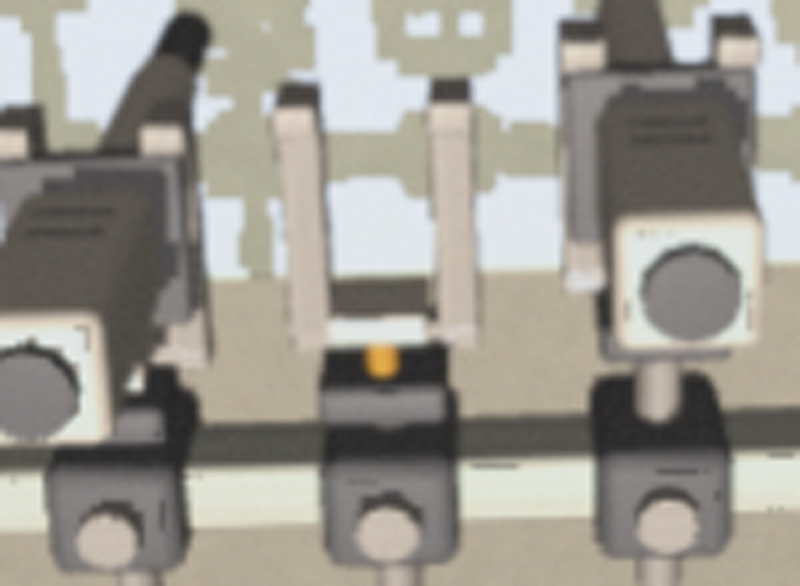

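View pics/w1b.png

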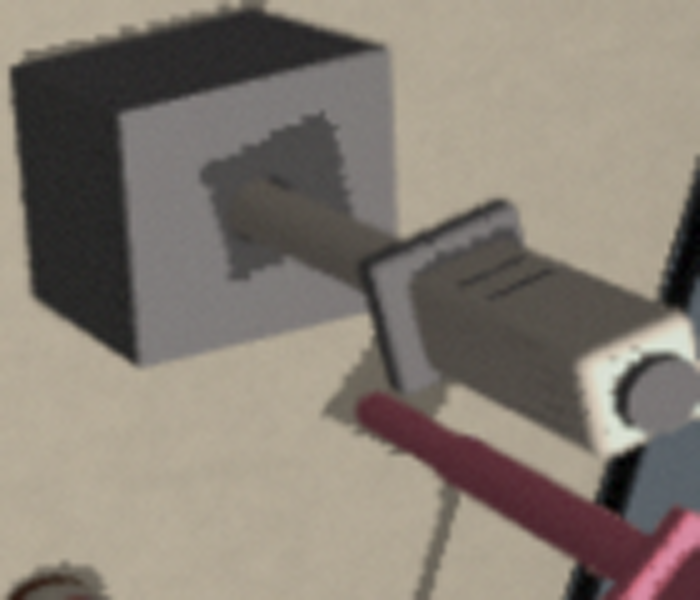

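Run:
```python
from h import *
d=load("pics/w1.npz")
z=lambda p:np.array(p,float)/5.33+[225,255]-0.4
L=onz(d,[z(p) for p in [(275,106),(318,106),(430,101),(473,101),(276,135),(319,135),(432,131),(474,131)]],.156); print("lips",L.round(4).tolist()); c=L.mean(0);print(c)
P=onz(d,[z((328,318)),z((430,315))],.168); print("pad",P.round(4).tolist())
K=onz(d,[z(p) for p in [(106,540),(388,532),(668,522)]],.170); print("knob",K.round(4).tolist(), np.linalg.norm(np.diff(K,axis=0),axis=1)); v=K[0]-K[2]; print(np.degrees(np.arctan2(v[1],v[0])))
w=lambda p:np.array(p,float)/5+[500,200]-.4
# block top z .055
B=onz(d,[w(p) for p in [(120,113),(387,47),(140,365)]],.055); print("blk",B.round(4).tolist()); 
for a,b in((0,1),(0,2)):
  v=B[b]-B[a];print(np.linalg.norm(v),np.degrees(np.arctan2(v[1],v[0]))%90)
F=onz(d,[w(p) for p in [(368,262),(500,203),(402,390)]],.124); print("flange",F.round(4).tolist())
for a,b in((0,1),(0,2)):
  v=F[b]-F[a];print(np.linalg.norm(v),np.degrees(np.arctan2(v[1],v[0]))%90)
print("flange c",(F[1]+F[2])/2)
bt=onz(d,w((660,397)),.178);print("button",bt)
```

```text
lips [[0.5138, -0.069, 0.156], [0.5135, -0.0613, 0.156], [0.5117, -0.0413, 0.156], [0.5114, -0.0336, 0.156], [0.5194, -0.0688, 0.156], [0.5191, -0.061, 0.156], [0.5175, -0.0407, 0.156], [0.5172, -0.0332, 0.156]]
[ 0.51546359 -0.05112484  0.156     ]
pad [[0.5493, -0.058, 0.168], [0.548, -0.0398, 0.168]]
knob [[0.596, -0.0983, 0.17], [0.5921, -0.0461, 0.17], [0.588, 0.0056, 0.17]] [0.05234626 0.05184886]
-85.59419886016096
blk [[0.4737, 0.2246, 0.055], [0.4538, 0.2905, 0.055], [0.5399, 0.2445, 0.055]]
0.06885865968608286 16.804487691717043
0.0690826411988766 16.69209852024382
flange [[0.4891, 0.2439, 0.124], [0.4748, 0.2708, 0.124], [0.5182, 0.2597, 0.124]]
0.03044572136755978 28.07923631715201
0.0330699484772908 28.590291487150676
flange c [0.49647036 0.26524058 0.124     ]
button [[0.4973597  0.26678631 0.178     ]]
```

```bash
python3 -m crank '[{"angular":[-0.077,-0.002,-0.002],"delta_pos":[0,0,0],"fingers":85},{"angular":[-0.077,-0.002,-0.002],"delta_pos":[0,0,0],"fingers":85},{"angular":[-0.077,-0.002,-0.002],"delta_pos":[0,0,0],"fingers":85},{"angular":[-0.077,-0.002,-0.002],"delta_pos":[0,0,0],"fingers":85}]'
python3 - <<'E'
from h import *
go([.4967,.2665,.26],210.5)
E
```

```text
time_s: 3.87
eef_pos: [0.4598, -0.0308, 0.3248]
tcp_rot: [0.683, -0.185, 0.682, 0.187]
contact_force: [0.3, -0.4, 0.2]
width: 0.998
t 3.87 p [ 0.4598 -0.0308  0.3248] psi 210.48 xax [-1.0e-04  3.4e-03 -1.0e+00] F [ 0.28 -0.4   0.21] T [ 0.065 -0.057 -0.027] w 85.19 J [ -12.6    4.2   94.7    0.2   81.1 -133.1]
delta tool [0.06579 0.23733 0.18247] ang share [-0.00022  0.00101 -0.00189] deg [-0.02  0.09 -0.17]
```

```bash
python3 -m crank '[{"angular":[0,0,0],"delta_pos":[0.005,0.0297,0.0228],"fingers":85},{"angular":[0,0,0],"delta_pos":[0.005,0.0297,0.0228],"fingers":85},{"angular":[0,0,0],"delta_pos":[0.005,0.0297,0.0228],"fingers":85},{"angular":[0,0,0],"delta_pos":[0.005,0.0297,0.0228],"fingers":85},{"angular":[0,0,0],"delta_pos":[0.005,0.0297,0.0228],"fingers":85},{"angular":[0,0,0],"delta_pos":[0.01,0.0297,0.0228],"fingers":85},{"angular":[0,0,0],"delta_pos":[0.015,0.0297,0.0228],"fingers":85},{"angular":[0,0,0],"delta_pos":[0.015,0.0297,0.0228],"fingers":75},{"angular":[0,0,0],"delta_pos":[0,0,0],"fingers":60}]'
python3 - <<'E'
from h import *
go([.4967,.2665,.26],210.5); snap("wrist","w2")
E
```

```text
time_s: 4.62
eef_pos: [0.5006, 0.2754, 0.2578]
tcp_rot: [0.687, -0.176, 0.683, 0.177]
contact_force: [0.1, 0.2, -0.8]
width: 0.759
t 4.62 p [0.5006 0.2754 0.2578] psi 208.89 xax [ 0.0048  0.0018 -1.    ] F [ 0.12  0.17 -0.77] T [ 0.01  -0.008 -0.016] w 64.8 J [ 21.9  16.7  88.4  -0.   74.6 -97. ]
delta tool [-0.0022  -0.00592 -0.00771] ang share [-0.01788  0.00323  0.0005 ] deg [-1.61  0.29  0.04]
```

View pics/w2.png

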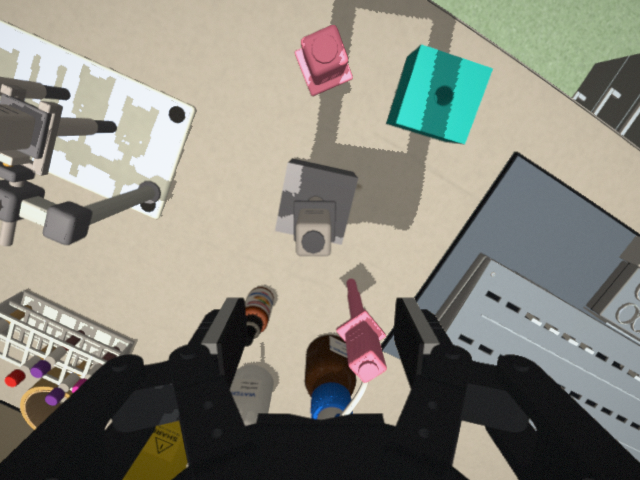

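Run:
```python
from h import *
d=load("pics/w2.npz"); cv2.imwrite("pics/w2z.png",cv2.resize(d["image"][180:270,260:380],None,fx=6.5,fy=6.5,interpolation=cv2.INTER_CUBIC))
```

```text
(no output)
```

View pics/w2z.png

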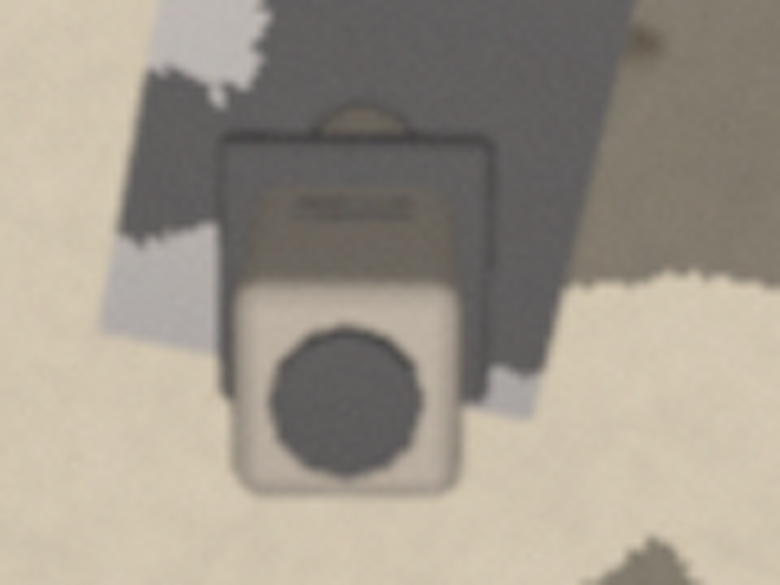

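Run:
```python
from h import *
d=load("pics/w2.npz")
w=lambda p:np.array(p,float)/6.5+[260,180]-.42
H=onz(d,[w(p) for p in [(235,282),(461,281),(459,493),(235,494)]],.174); print(H.round(4).tolist(),H.mean(0))
for a,b in((0,1),(1,2),(2,3),(3,0)):
  v=H[b]-H[a];print(np.linalg.norm(v),np.degrees(np.arctan2(v[1],v[0]))%90)
F=onz(d,[w(p) for p in [(221,138),(494,140)]],.124); v=F[1]-F[0]; print(F,np.linalg.norm(v),np.degrees(np.arctan2(v[1],v[0]))%90)
b=onz(d,w((346,401)),.178); print(b)
go([b[0,0],b[0,1],.143],210.5)
```

```text
[[0.4925, 0.2518, 0.174], [0.4812, 0.2719, 0.174], [0.5013, 0.283, 0.174], [0.5128, 0.2625, 0.174]] [0.49693912 0.26729464 0.174     ]
0.023066434476788817 29.222435714196166
0.022982225101195936 28.95645522079683
0.02354320118549006 29.24658284171101
0.022999301470051702 27.768783362708234
[[0.49031929 0.24497747 0.124     ]
 [0.47437949 0.2742991  0.124     ]] 0.03337416984302904 28.529354514167352
[[0.49700214 0.26724654 0.178     ]]
t 4.67 p [0.5004 0.273  0.2587] psi 208.92 xax [ 4.8e-03 -3.0e-04 -1.0e+00] F [-0.05  0.18 -0.73] T [-0.033  0.001  0.03 ] w 60.15 J [ 21.8  16.6  88.4  -0.1  74.7 -97.1]
delta tool [ 0.11569 -0.00309 -0.00621] ang share [-0.0175   0.00255  0.00168] deg [-1.58  0.23  0.15]
```

```bash
python3 -m crank '[{"angular":[0,0.0025,0.0015],"delta_pos":[0.01,-0.003,-0.006],"fingers":60},{"angular":[0,0,0],"delta_pos":[0.03,0,0],"fingers":60},{"angular":[0,0,0],"delta_pos":[0.03,0,0],"fingers":60},{"angular":[0,0,0],"delta_pos":[0.03,0,0],"fingers":60},{"angular":[0,0,0],"delta_pos":[0.01,0,0],"fingers":60},{"angular":[0,0,0],"delta_pos":[0,0,0],"fingers":60}]'
python3 - <<'E'
from h import *
go([.4970,.2671,.143],208.9); snap("wrist","w3")
E
```

```text
time_s: 5.17
eef_pos: [0.4964, 0.2599, 0.1459]
tcp_rot: [0.687, -0.173, 0.685, 0.172]
contact_force: [-0.2, -0.8, 0.2]
width: 0.701
t 5.17 p [0.4964 0.2599 0.1459] psi 208.25 xax [ 0.0033 -0.0019 -1.    ] F [-0.17 -0.83  0.22] T [-0.032 -0.025 -0.067] w 59.88 J [ 20.7  22.5  97.2  -0.2  60.2 -97.5]
delta tool [0.00289 0.00603 0.0039 ] ang share [-0.00723  0.00127  0.00205] deg [-0.65  0.11  0.18]
```

View pics/w3.png

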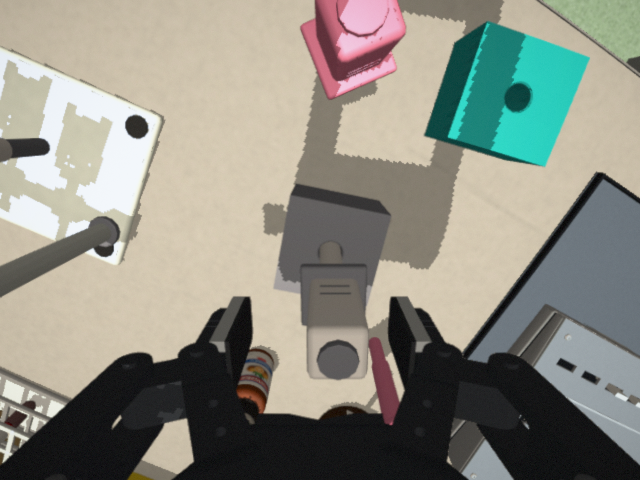

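```bash
python3 -m crank '[{"angular":[-0.005,0.001,0.002],"delta_pos":[0.003,0.006,0.004],"fingers":60},{"angular":[0,0,0],"delta_pos":[0,0,0],"fingers":60}]'
python3 - <<'E'
from h import *
go([.4970,.2671,.143],208.9)
E
```

```text
time_s: 5.38
eef_pos: [0.4977, 0.2654, 0.1449]
tcp_rot: [0.686, -0.174, 0.685, 0.174]
contact_force: [-0.1, 0.5, 0.3]
width: 0.702
t 5.38 p [0.4977 0.2654 0.1449] psi 208.51 xax [ 1.1e-03  4.0e-04 -1.0e+00] F [-0.06  0.51  0.3 ] T [-0.01   0.027 -0.033] w 59.96 J [ 21.1  22.9  96.7  -0.   60.3 -97.4]
delta tool [0.00185 0.00177 0.00021] ang share [-0.00437  0.00073  0.00013] deg [-0.39  0.07  0.01]
```

```bash
python3 -m crank '[{"angular":[-0.004,0,0],"delta_pos":[0.001,0.0018,0],"fingers":60},{"angular":[0,0,0],"delta_pos":[0,0,0],"fingers":34}]' 40
python3 - <<'E'
from h import *
go([.4970,.2671,.143],208.9);go([.4970,.2671,.143],208.9); snap("wrist","w4")
go([.4970,.2671,.143],208.9)
E
```

```text
time_s: 5.55
eef_pos: [0.4984, 0.2673, 0.1459]
tcp_rot: [0.687, -0.176, 0.683, 0.176]
contact_force: [-0.8, 0.2, -0.3]
width: 0.581
t 5.55 p [0.4984 0.2673 0.1459] psi 208.85 xax [ 0.0047  0.0017 -1.    ] F [-0.78  0.2  -0.26] T [-0.018  0.005  0.02 ] w 49.6 J [ 21.2  22.8  96.6  -0.   60.2 -97.6]
delta tool [ 0.00289  0.00052 -0.00127] ang share [-0.0006   0.00312  0.0005 ] deg [-0.05  0.28  0.04]
t 5.55 p [0.4984 0.2673 0.1459] psi 208.85 xax [ 0.0047  0.0017 -1.    ] F [-0.78  0.2  -0.26] T [-0.018  0.005  0.02 ] w 49.6 J [ 21.2  22.8  96.6  -0.   60.2 -97.6]
delta tool [ 0.00289  0.00052 -0.00127] ang share [-0.0006   0.00312  0.0005 ] deg [-0.05  0.28  0.04]
t 5.6 p [0.4987 0.2673 0.1462] psi 208.84 xax [ 0.0054  0.0018 -1.    ] F [0.2  0.04 0.59] T [ 0.035 -0.039 -0.006] w 41.75 J [ 21.2  22.8  96.6  -0.   60.2 -97.6]
delta tool [ 0.00317  0.00068 -0.00161] ang share [-0.00068  0.00358  0.00068] deg [-0.06  0.32  0.06]
```

View pics/w4.png

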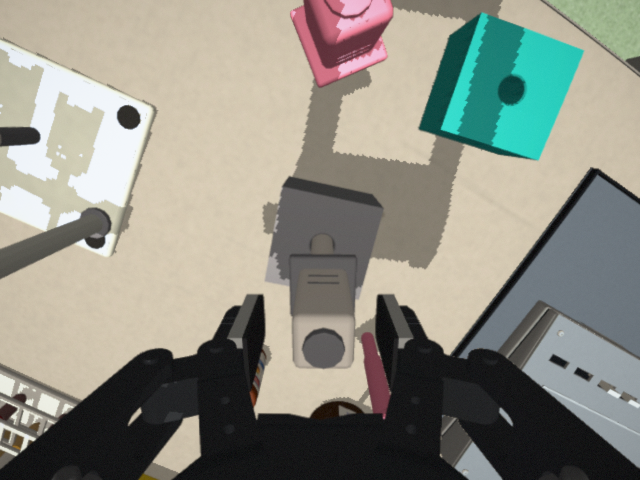

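```bash
python3 -m crank '[{"angular":[0,0.0035,0],"delta_pos":[0.002,0.0005,-0.0015],"fingers":34},{"angular":[0,0,0],"delta_pos":[0,0,0],"fingers":20},{"angular":[0,0,0],"delta_pos":[0,0,0],"fingers":20},{"angular":[0,0,0],"delta_pos":[0,0,0],"fingers":20},{"angular":[0,0,0],"delta_pos":[0,0,0],"fingers":20}]' 50
python3 - <<'E'
from h import *
go([.4970,.2671,.143],208.9)
E
```

```text
time_s: 6.02
eef_pos: [0.4976, 0.2677, 0.1455]
tcp_rot: [0.686, -0.177, 0.684, 0.176]
contact_force: [0.1, -0.2, -1.4]
width: 0.272
t 6.02 p [0.4976 0.2677 0.1455] psi 208.89 xax [ 2.7e-03 -2.0e-04 -1.0e+00] F [ 0.05 -0.19 -1.44] T [-0.039 -0.018  0.01 ] w 23.19 J [ 21.3  22.9  96.6  -0.1  60.4 -97.5]
delta tool [ 0.0025  -0.00021 -0.00086] ang share [-0.00013  0.00143  0.00096] deg [-0.01  0.13  0.09]
```

```bash
python3 -m crank '[{"angular":[0,0,0],"delta_pos":[-0.005,0,0],"fingers":20},{"angular":[0,0.001,0.001],"delta_pos":[-0.01,0,0],"fingers":20},{"angular":[0,0,0],"delta_pos":[-0.015,0,0],"fingers":20},{"angular":[0,0,0],"delta_pos":[-0.015,0,0],"fingers":20},{"angular":[0,0,0],"delta_pos":[-0.015,0,0],"fingers":20}]'
python3 - <<'E'
from h import *
go([.4970,.2671,.325],208.9); snap("wrist","w5"); snap("scene","s5")
E
```

```text
time_s: 6.43
eef_pos: [0.4959, 0.2669, 0.206]
tcp_rot: [0.683, -0.177, 0.687, 0.176]
contact_force: [-0.6, -0.3, -0.9]
width: 0.273
t 6.43 p [0.4959 0.2669 0.206 ] psi 208.89 xax [-0.0055 -0.0019 -1.    ] F [-0.56 -0.27 -0.87] T [-0.049 -0.031 -0.009] w 23.29 J [ 21.3  19.1  92.7   0.   68.5 -97.6]
delta tool [-0.11902 -0.00027  0.0004 ] ang share [-8.00e-05 -3.63e-03 -6.50e-04] deg [-0.01 -0.33 -0.06]
```

View pics/w5.png

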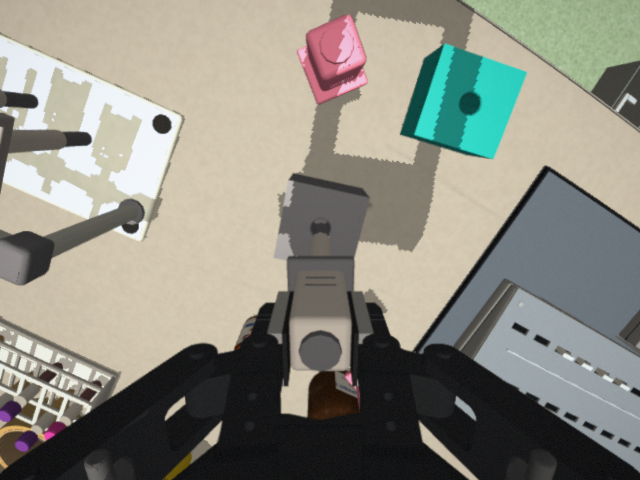

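View pics/s5.png

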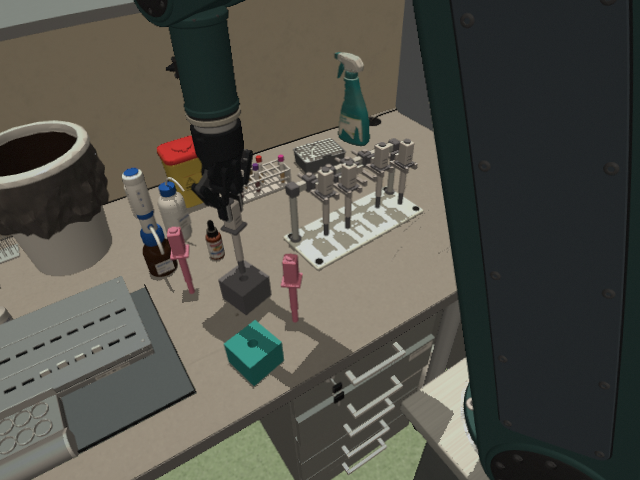

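Run:
```python
from h import *
s,M=st(); d=load("pics/w5.npz"); C=cloud(d); im=d["image"]
P=(C-s["eef_pos"])@M
m=(d["depth"]>0)&(d["depth"]<.25)&(P[...,0]<.06)&(P[...,0]>-.12)
h=-P[...,0]+.0275   # above flange underside
for lo in range(0,110,8):
    k=m&(h*1e3>=lo)&(h*1e3<lo+8)
    if k.sum()>10: print(lo,k.sum(),"y",P[k][:,1].min().round(4),P[k][:,1].max().round(4),"z",P[k][:,2].min().round(4),P[k][:,2].max().round(4))
M=s
```

```text
t 6.53 p [0.498  0.2678 0.2081] psi 208.89 xax [ 2.e-04  4.e-04 -1.e+00] F [ 0.38  0.17 -2.08] T [ 0.016 -0.037  0.005] w 23.53 J [ 21.3  19.   92.5   0.   68.4 -97.6]
0 1346 y -0.0174 0.0166 z -0.0197 -0.0018
8 307 y -0.0123 0.0115 z -0.0148 -0.0112
16 355 y -0.0123 0.0115 z -0.0147 -0.0112
24 426 y -0.0232 0.0221 z -0.015 -0.009
32 976 y -0.0255 0.0248 z -0.015 -0.0091
40 1169 y -0.0255 0.0248 z -0.0149 -0.0087
48 3097 y -0.0256 0.0251 z -0.0148 0.0099
56 2566 y -0.0255 0.0245 z -0.0145 0.0092
64 1362 y -0.0419 0.0409 z -0.0166 0.0077
72 3564 y -0.0463 0.0455 z -0.0168 0.0103
80 7861 y -0.0504 0.0498 z -0.0169 0.0105
88 5282 y -0.0546 0.0543 z -0.0206 0.0105
96 10215 y -0.0591 0.0577 z -0.0206 0.0107
104 11775 y -0.0626 0.062 z -0.0209 0.005
```

```bash
python3 -m crank '[{"angular":[0,0,0],"delta_pos":[-0.03,0,0],"fingers":20},{"angular":[0.069,0,0],"delta_pos":[-0.03,0,0],"fingers":20},{"angular":[0.069,0,0],"delta_pos":[-0.03,0,0],"fingers":20},{"angular":[0.069,0,0],"delta_pos":[-0.025,0,0],"fingers":20},{"angular":[0.069,0,0],"delta_pos":[0,0,0],"fingers":20},{"angular":[0,0,0],"delta_pos":[0,0,0],"fingers":20}]'
python3 - <<'E'
from h import *
go([.445,-.0563,.325],184.05)
E
```

```text
time_s: 7.03
eef_pos: [0.4952, 0.2665, 0.3253]
tcp_rot: [0.705, -0.019, 0.709, 0.018]
contact_force: [-1.3, 0.1, -2.3]
width: 0.274
t 7.03 p [0.4952 0.2665 0.3253] psi 182.94 xax [-0.0064 -0.0019 -1.    ] F [-1.25  0.11 -2.34] T [-0.008  0.016  0.012] w 23.4 J [ 21.2  13.6  83.2   0.   83.6 -71.7]
delta tool [ 0.00128 -0.31984 -0.06666] ang share [-0.01235 -0.00417  0.00099] deg [-1.11 -0.38  0.09]
```

```bash
python3 -m crank '[{"angular":[-0.006,-0.002,0],"delta_pos":[0,-0.025,-0.005],"fingers":20},{"angular":[-0.006,-0.002,0],"delta_pos":[0,-0.0355,-0.0074],"fingers":20},{"angular":[0,0,0],"delta_pos":[0,-0.0355,-0.0074],"fingers":20},{"angular":[0,0,0],"delta_pos":[0,-0.0355,-0.0074],"fingers":20},{"angular":[0,0,0],"delta_pos":[0,-0.0355,-0.0074],"fingers":20},{"angular":[0,0,0],"delta_pos":[0,-0.0355,-0.0074],"fingers":20},{"angular":[0,0,0],"delta_pos":[0,-0.0355,-0.0074],"fingers":20},{"angular":[0,0,0],"delta_pos":[0,-0.0355,-0.0074],"fingers":20},{"angular":[0,0,0],"delta_pos":[0,-0.02,-0.004],"fingers":20},{"angular":[0,0,0],"delta_pos":[0,0,0],"fingers":20}]'
python3 - <<'E'
from h import *
go([.445,-.0563,.195],184.05)
E
```

```text
time_s: 7.87
eef_pos: [0.4518, -0.0405, 0.3149]
tcp_rot: [0.701, -0.04, 0.711, 0.041]
contact_force: [0.2, -0.5, -1.2]
width: 0.271
t 7.87 p [ 0.4518 -0.0405  0.3149] psi 186.61 xax [-1.340e-02  1.000e-04 -9.999e-01] F [ 0.24 -0.53 -1.24] T [-0.025 -0.019 -0.001] w 23.17 J [ -13.7    4.4   95.9   -0.2   80.4 -110.3]
delta tool [ 0.12    -0.01511 -0.00696] ang share [ 0.0284  -0.0085  -0.00084] deg [ 2.56 -0.76 -0.08]
```

```bash
python3 -m crank '[{"angular":[0.028,-0.008,0],"delta_pos":[0.01,-0.015,-0.007],"fingers":20},{"angular":[0,0,0],"delta_pos":[0.018,0,0],"fingers":20},{"angular":[0,0,0],"delta_pos":[0.018,0,0],"fingers":20},{"angular":[0,0,0],"delta_pos":[0.018,0,0],"fingers":20},{"angular":[0,0,0],"delta_pos":[0.018,0,0],"fingers":20},{"angular":[0,0,0],"delta_pos":[0.018,0,0],"fingers":20},{"angular":[0,0,0],"delta_pos":[0.008,0,0],"fingers":20},{"angular":[0,0,0],"delta_pos":[0,0,0],"fingers":20}]'
python3 - <<'E'
from h import *
go([.445,-.0563,.195],184.05); snap("wrist","w6"); go([.445,-.0563,.195],184.05)
E
```

```text
time_s: 8.53
eef_pos: [0.442, -0.0537, 0.1975]
tcp_rot: [0.704, -0.028, 0.709, 0.033]
contact_force: [-0.3, 0.5, -0.4]
width: 0.274
t 8.53 p [ 0.442  -0.0537  0.1975] psi 185.02 xax [-0.0076  0.0067 -0.9999] F [-0.28  0.51 -0.37] T [-0.055  0.03  -0.03 ] w 23.4 J [ -16.    10.2  106.9    0.3   63.4 -111.2]
delta tool [ 0.0025  -0.00291  0.00276] ang share [ 0.01071 -0.00448 -0.00463] deg [ 0.96 -0.4  -0.42]
t 8.58 p [ 0.4421 -0.0537  0.1981] psi 185.0 xax [-0.0074  0.0066 -1.    ] F [ 0.95  0.28 -0.88] T [-0.03   0.026  0.009] w 23.13 J [ -16.    10.2  106.9    0.3   63.5 -111.2]
delta tool [ 0.00311 -0.00287  0.00265] ang share [ 0.01057 -0.00436 -0.00459] deg [ 0.95 -0.39 -0.41]
```

View pics/w6.png

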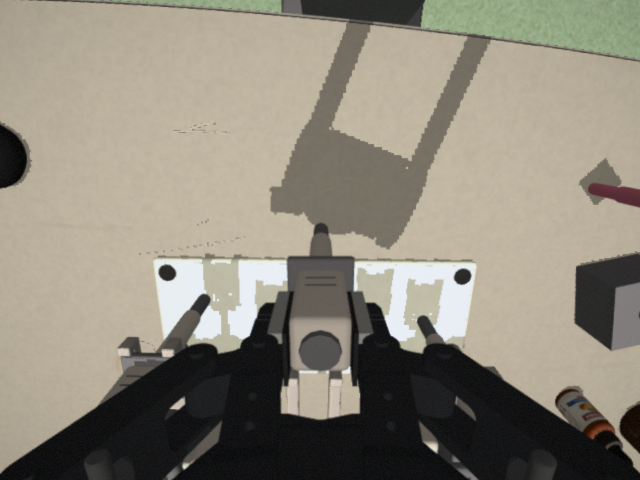

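```bash
python3 -m crank '[{"angular":[0.0105,-0.0044,-0.0046],"delta_pos":[0.003,-0.003,0.0027],"fingers":20},{"angular":[0,0,0],"delta_pos":[0,0,0.01],"fingers":20},{"angular":[0,0,0],"delta_pos":[0,0,0.01],"fingers":20},{"angular":[0,0,0],"delta_pos":[0,0,0],"fingers":20}]'
python3 - <<'E'
from h import *
go([.465,-.0549,.193],184.05); snap("wrist","w7"); go([.465,-.0549,.193],184.05)
d=load("pics/w7.npz"); cv2.imwrite("pics/w7z.png",cv2.resize(d["image"][240:440,200:440],None,fx=3.3,fy=3,interpolation=cv2.INTER_CUBIC))
E
```

```text
time_s: 8.92
eef_pos: [0.4693, -0.055, 0.1975]
tcp_rot: [0.709, -0.026, 0.705, 0.025]
contact_force: [0.5, 0.2, -1.9]
width: 0.274
t 8.92 p [ 0.4693 -0.055   0.1975] psi 184.08 xax [ 0.0058 -0.0017 -1.    ] F [ 0.54  0.21 -1.88] T [-0.012 -0.017 -0.032] w 23.36 J [ -15.1   12.   104.5   -0.    63.1 -109.1]
delta tool [ 0.00447  0.0004  -0.00432] ang share [0.00037 0.00362 0.00132] deg [0.03 0.33 0.12]
t 8.97 p [ 0.4686 -0.0549  0.1975] psi 184.1 xax [ 0.0052 -0.0016 -1.    ] F [ 0.13  0.73 -1.8 ] T [-0.016  0.012 -0.018] w 23.31 J [ -15.1   12.   104.5   -0.    63.2 -109.2]
delta tool [ 0.00447  0.0003  -0.00366] ang share [0.00058 0.00324 0.00128] deg [0.05 0.29 0.12]
```

View pics/w7z.png

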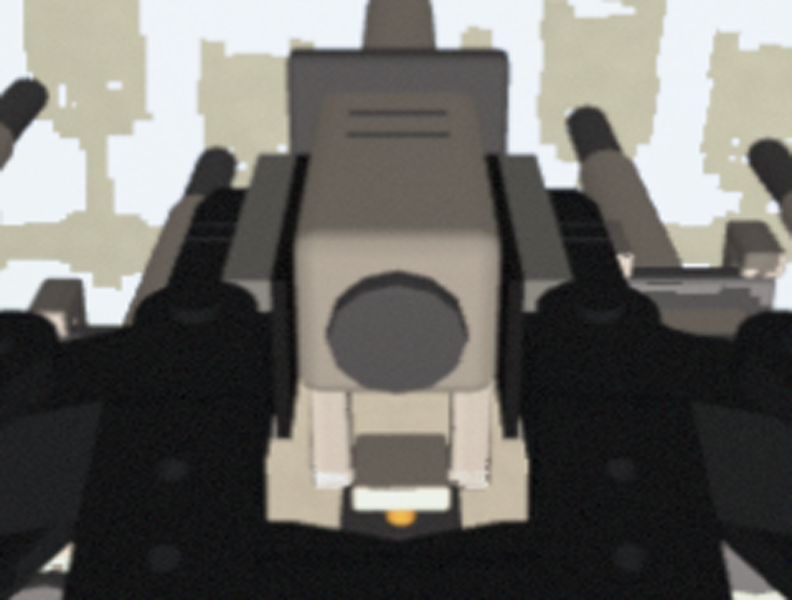

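Run:
```python
from h import *
d=load("pics/w7.npz")
s,M=st()
w=lambda u,v:[u/3.3+200-.35,v/3+240-.35]
fz=s["eef_pos"][2]-.0275
def lat(P): return (P-s["eef_pos"])@M
print("flange front corners",lat(onz(d,[w(289,52),w(508,52)],fz+.006)).round(4).tolist())
print("head top",lat(onz(d,[w(296,236),w(499,236)],fz+.056)).round(4).tolist())
print("button",lat(onz(d,[w(327,330),w(468,330)],fz+.060)).round(4).tolist())
print("prong outer/inner",lat(onz(d,[w(313,450),w(350,450),w(451,450),w(490,450)],.150)).round(4).tolist())
print("pad",lat(onz(d,[w(352,490),w(450,490)],.168)).round(4).tolist(), onz(d,[w(401,490)],.168))
print("pinch",lat(onz(d,[w(402,490)],.168)))
```

```text
t 8.97 p [ 0.4686 -0.0549  0.1975] psi 184.1 xax [ 0.0052 -0.0016 -1.    ] F [ 0.13  0.73 -1.8 ] T [-0.016  0.012 -0.018] w 23.31 J [ -15.1   12.   104.5   -0.    63.2 -109.2]
flange front corners [[0.0215, -0.0171, -0.0165], [0.0214, 0.0158, -0.0165]]
head top [[-0.0285, -0.0121, -0.0106], [-0.0286, 0.0105, -0.0106]]
button [[-0.0325, -0.0086, 0.0001], [-0.0325, 0.007, 0.0001]]
prong outer/inner [[0.048, -0.0176, 0.0864], [0.0479, -0.0102, 0.0863], [0.0479, 0.0101, 0.0863], [0.0479, 0.0179, 0.0863]]
pad [[0.0299, -0.009, 0.081], [0.0299, 0.009, 0.081]] [[ 0.54957446 -0.04919948  0.168     ]]
pinch [[0.02989911 0.00016947 0.08097572]]
```

```bash
python3 -m crank '[{"angular":[0,0.0033,0.0012],"delta_pos":[0.006,0.0007,0],"fingers":20},{"angular":[0,0,0],"delta_pos":[0.002,0,0.004],"fingers":20},{"angular":[0,0,0],"delta_pos":[0,0,0],"fingers":20}]'
python3 - <<'E'
from h import *
go([.52,-.0503,.1885],184.05)
E
```

```text
time_s: 9.22
eef_pos: [0.4742, -0.054, 0.1899]
tcp_rot: [0.707, -0.026, 0.706, 0.025]
contact_force: [0.8, -0.7, -2.2]
width: 0.269
t 9.22 p [ 0.4742 -0.054   0.1899] psi 184.13 xax [ 1.6e-03 -6.0e-04 -1.0e+00] F [ 0.77 -0.65 -2.15] T [-0.044 -0.063 -0.022] w 22.95 J [ -14.8   13.1  104.3   -0.    62.5 -108.9]
delta tool [0.00143 0.00042 0.04595] ang share [0.00093 0.00099 0.00046] deg [0.08 0.09 0.04]
```

```bash
python3 -m crank '[{"angular":[0.001,0.001,0],"delta_pos":[0.001,0,0.006],"fingers":20},{"angular":[0,0,0],"delta_pos":[0,0,0.006],"fingers":20},{"angular":[0,0,0],"delta_pos":[0,0,0.006],"fingers":20},{"angular":[0,0,0],"delta_pos":[0,0,0.006],"fingers":20},{"angular":[0,0,0],"delta_pos":[0,0,0],"fingers":20}]'
python3 - <<'E'
from h import *
go([.52,-.0505,.1885],184.05); snap("wrist","w8"); go([.52,-.0505,.1885],184.05)
d=load("pics/w8.npz"); cv2.imwrite("pics/w8z.png",cv2.resize(d["image"][240:440,200:440],None,fx=3.3,fy=3,interpolation=cv2.INTER_CUBIC))
snap("scene","s8"); d=load("pics/s8.npz"); cv2.imwrite("pics/s8z.png",cv2.resize(d["image"][90:270,260:440],None,fx=3.3,fy=3.3,interpolation=cv2.INTER_CUBIC))
E
```

```text
time_s: 9.63
eef_pos: [0.5004, -0.0522, 0.1884]
tcp_rot: [0.706, -0.025, 0.707, 0.025]
contact_force: [0.6, -0.2, -1.1]
width: 0.272
t 9.63 p [ 0.5004 -0.0522  0.1884] psi 184.01 xax [-7.e-04 -5.e-04 -1.e+00] F [ 0.57 -0.22 -1.12] T [-0.033 -0.04  -0.009] w 23.25 J [ -13.8   15.3  101.3   -0.    63.4 -107.8]
delta tool [-0.00011  0.00029  0.01968] ang share [-0.00039 -0.00047  0.00027] deg [-0.04 -0.04  0.02]
t 9.68 p [ 0.4997 -0.0521  0.1883] psi 184.02 xax [-1.4e-03 -4.0e-04 -1.0e+00] F [-0.45  1.33 -1.58] T [ 0.005 -0.001 -0.036] w 23.32 J [ -13.8   15.3  101.4   -0.    63.4 -107.8]
delta tool [-0.00021  0.0002   0.02032] ang share [-0.00035 -0.00093  0.0002 ] deg [-0.03 -0.08  0.02]
```

View pics/w8z.png

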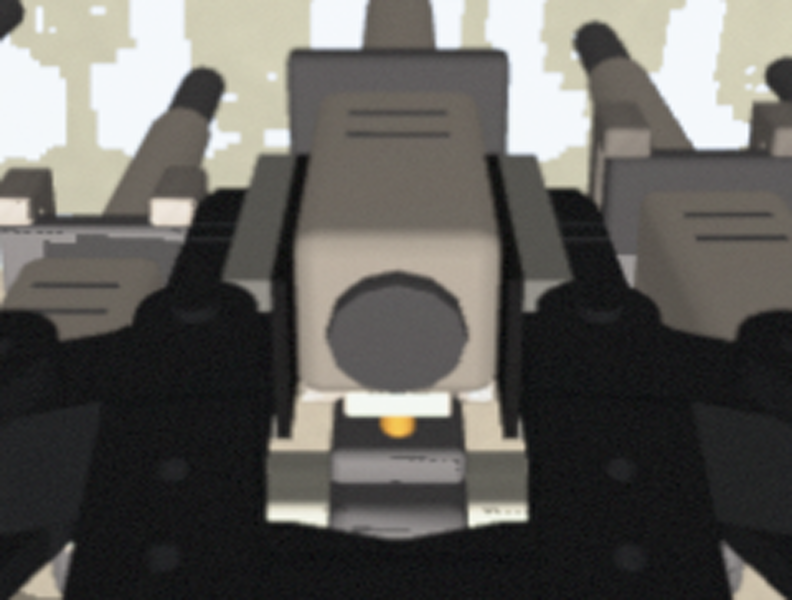

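View pics/s8z.png

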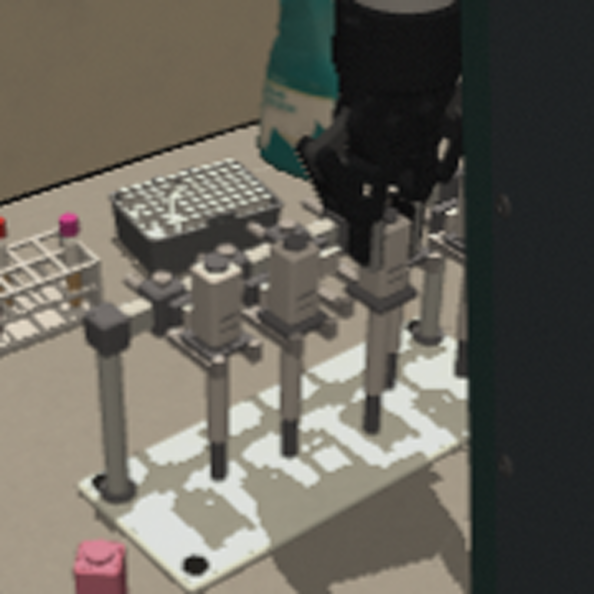

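```bash
python3 -m crank '[{"angular":[0,0,0],"delta_pos":[0,0,0.006],"fingers":20},{"angular":[0,0,0],"delta_pos":[0,0,0.006],"fingers":20},{"angular":[0,0,0],"delta_pos":[0,0,0.006],"fingers":20},{"angular":[0,0,0],"delta_pos":[0,0,0.003],"fingers":20},{"angular":[0,0,0],"delta_pos":[0,0,0],"fingers":20}]'
python3 - <<'E'
from h import *
go([.53,-.0498,.1885],184.05);
E
```

```text
time_s: 10.15
eef_pos: [0.5215, -0.0504, 0.1881]
tcp_rot: [0.706, -0.025, 0.708, 0.025]
contact_force: [-0.8, -0.3, -1.1]
width: 0.276
t 10.15 p [ 0.5215 -0.0504  0.1881] psi 184.01 xax [-2.7e-03 -2.0e-04 -1.0e+00] F [-0.81 -0.26 -1.14] T [ 0.024  0.003 -0.011] w 23.59 J [-1.30e+01  1.70e+01  9.88e+01 -1.00e-01  6.43e+01 -1.07e+02]
delta tool [-3.80e-04 -5.00e-05  8.56e-03] ang share [-4.30e-04 -1.74e-03  2.00e-05] deg [-0.04 -0.16  0.  ]
```

```bash
cat >> h.py <<'E'
def avg(n=6):
    from station import robot, optics
    F=[];P=[]
    for i in range(n):
        optics.get_image("wrist"); s=robot.state(); F.append(s["contact_force"]); P.append(s["eef_pos"])
    print("avgF",np.mean(F,0).round(2),"sd",np.std(F,0).round(2),"P",np.mean(P,0).round(4))
E
python3 - <<'E'
from h import *
avg(6)
E
python3 -m crank '[{"angular":[0,-0.0015,0],"delta_pos":[0,0,0.003],"fingers":20},{"angular":[0,0,0],"delta_pos":[0,0,0.003],"fingers":20},{"angular":[0,0,0],"delta_pos":[0,0,0],"fingers":20}]'
python3 - <<'E'
from h import *
avg(4)
go([.53,-.0498,.1885],184.05);
E
```

```text
avgF [-0.19  0.01 -1.38] sd [0.41 0.3  0.53] P [ 0.5204 -0.0503  0.188 ]
time_s: 10.7
eef_pos: [0.526, -0.0499, 0.1881]
tcp_rot: [0.706, -0.024, 0.707, 0.025]
contact_force: [0.2, 0.2, -1.4]
width: 0.274
avgF [ 0.17  0.   -1.72] sd [0.45 0.45 0.71] P [ 0.5255 -0.0498  0.188 ]
t 10.9 p [ 0.5253 -0.0498  0.188 ] psi 183.99 xax [-2.2e-03  3.0e-04 -1.0e+00] F [ 0.63  0.65 -2.68] T [-0.009  0.022  0.032] w 23.43 J [ -12.9   17.3   98.4   -0.    64.4 -106.9]
delta tool [-0.00054 -0.00035  0.00465] ang share [-0.00067 -0.0014  -0.00027] deg [-0.06 -0.13 -0.02]
```

```bash
for i in 1; do python3 -m crank '[{"angular":[0,-0.001,0],"delta_pos":[0,0,0.003],"fingers":20},{"angular":[0,0,0],"delta_pos":[0,0,0.001],"fingers":20},{"angular":[0,0,0],"delta_pos":[0,0,0],"fingers":20}]'; done
python3 - <<'E'
from h import *
avg(4)
E
python3 -m crank '[{"angular":[0,0,0],"delta_pos":[0,0,0.002],"fingers":20},{"angular":[0,0,0],"delta_pos":[0,0,0.0005],"fingers":20}]'
python3 - <<'E'
from h import *
avg(4)
go([.532,-.0496,.1885],184.05);
E
```

```text
time_s: 11.15
eef_pos: [0.5295, -0.0495, 0.1879]
tcp_rot: [0.706, -0.024, 0.707, 0.025]
contact_force: [0.0, 0.2, -1.3]
width: 0.271
avgF [-0.23 -0.62 -1.76] sd [0.72 0.15 0.41] P [ 0.5293 -0.0495  0.188 ]
time_s: 11.52
eef_pos: [0.5313, -0.0492, 0.1879]
tcp_rot: [0.706, -0.024, 0.707, 0.025]
contact_force: [-0.6, -0.5, -1.0]
width: 0.268
avgF [-0.68  0.16 -1.17] sd [0.24 0.44 0.62] P [ 0.5312 -0.0492  0.1878]
t 11.72 p [ 0.5312 -0.0492  0.1878] psi 183.98 xax [-1.7e-03  6.0e-04 -1.0e+00] F [-1.    0.56 -1.64] T [0.022 0.126 0.042] w 23.44 J [ -12.7   17.8   97.7    0.    64.6 -106.7]
delta tool [-0.00069 -0.00046  0.00077] ang share [-0.00073 -0.00106 -0.00044] deg [-0.07 -0.1  -0.04]
```

```bash
python3 -m crank '[{"angular":[0,-0.001,0],"delta_pos":[0,-0.0004,0.0015],"fingers":20},{"angular":[0,0,0],"delta_pos":[0,0,0.0005],"fingers":20}]'
python3 - <<'E'
from h import *
avg(5)
go([.532,-.0496,.1885],184.05);
E
python3 -m crank '[{"angular":[0,0,0],"delta_pos":[0,0,0.0015],"fingers":20},{"angular":[0,0,0],"delta_pos":[0,0,0.0005],"fingers":20}]'
python3 - <<'E'
from h import *
avg(5)
go([.532,-.0496,.1885],184.05);
E
```

```text
time_s: 11.88
eef_pos: [0.5323, -0.0493, 0.1876]
tcp_rot: [0.706, -0.024, 0.707, 0.025]
contact_force: [-2.0, -0.9, -0.5]
width: 0.275
avgF [-1.43 -0.3  -1.49] sd [0.44 0.34 0.33] P [ 0.5323 -0.0493  0.1875]
t 12.13 p [ 0.5323 -0.0493  0.1875] psi 183.99 xax [-1.9e-03  9.0e-04 -1.0e+00] F [-1.99 -0.75 -1.91] T [0.02  0.316 0.036] w 23.35 J [ -12.7   17.9   97.6    0.    64.6 -106.7]
delta tool [-0.00096 -0.00026 -0.00035] ang share [-0.0007  -0.00115 -0.00067] deg [-0.06 -0.1  -0.06]
time_s: 12.3
eef_pos: [0.5335, -0.0491, 0.1874]
tcp_rot: [0.705, -0.024, 0.708, 0.025]
contact_force: [-2.6, -0.9, -1.0]
width: 0.272
avgF [-2.08 -0.4  -1.31] sd [0.64 0.45 0.32] P [ 0.5335 -0.0491  0.1873]
t 12.55 p [ 0.5336 -0.0491  0.1873] psi 183.99 xax [-0.0033  0.001  -1.    ] F [-1.59 -0.18 -1.45] T [-0.056  0.463  0.027] w 22.92 J [ -12.7   18.    97.4    0.    64.8 -106.7]
delta tool [-0.00116 -0.00036 -0.00159] ang share [-0.00065 -0.00205 -0.00077] deg [-0.06 -0.18 -0.07]
```

```bash
python3 -m crank '[{"angular":[0,-0.0015,0],"delta_pos":[0,-0.0004,0.0015],"fingers":20},{"angular":[0,0,0],"delta_pos":[0,0,0.001],"fingers":20},{"angular":[0,0,0],"delta_pos":[0,0,0.0005],"fingers":20}]' 80
python3 - <<'E'
from h import *
avg(5)
go([.5367,-.0496,.1885],184.05);
E
```

```text
time_s: 12.8
eef_pos: [0.5353, -0.0491, 0.187]
tcp_rot: [0.705, -0.024, 0.708, 0.025]
contact_force: [-3.3, 0.2, -0.6]
width: 0.269
avgF [-3.86 -0.07 -0.89] sd [0.49 0.47 0.24] P [ 0.5354 -0.0491  0.187 ]
t 13.05 p [ 0.5354 -0.0491  0.187 ] psi 184.0 xax [-0.0033  0.0016 -1.    ] F [-3.41 -0.23 -0.83] T [-0.075  0.675 -0.028] w 22.78 J [-1.260e+01  1.820e+01  9.720e+01  1.000e-01  6.480e+01 -1.067e+02]
delta tool [-0.00152 -0.00061  0.00128] ang share [-0.00061 -0.00203 -0.00116] deg [-0.05 -0.18 -0.1 ]
```

```bash
python3 -m crank '[{"angular":[0,-0.002,-0.001],"delta_pos":[0,-0.0003,0.0013],"fingers":20},{"angular":[0,0,0],"delta_pos":[0,0,0.0005],"fingers":20}]'
python3 - <<'E'
from h import *
avg(5)
go([.5367,-.0496,.1885],184.05);
snap("wrist","w9"); d=load("pics/w9.npz"); cv2.imwrite("pics/w9z.png",cv2.resize(d["image"][220:420,200:440],None,fx=3.3,fy=3,interpolation=cv2.INTER_CUBIC))
E
```

```text
time_s: 13.22
eef_pos: [0.5364, -0.0491, 0.1868]
tcp_rot: [0.706, -0.024, 0.707, 0.025]
contact_force: [-4.3, -1.4, -0.8]
width: 0.267
avgF [-4.09  0.03 -1.39] sd [0.37 0.33 0.3 ] P [ 0.5365 -0.0491  0.1868]
t 13.47 p [ 0.5366 -0.0491  0.1868] psi 183.99 xax [-1.4e-03  6.0e-04 -1.0e+00] F [-3.94  0.32 -1.31] T [-0.048  0.88   0.037] w 22.71 J [ -12.6   18.3   97.2    0.    64.7 -106.6]
delta tool [-1.74e-03 -5.10e-04  9.00e-05] ang share [-0.00066 -0.00083 -0.00045] deg [-0.06 -0.08 -0.04]
```

View pics/w9z.png

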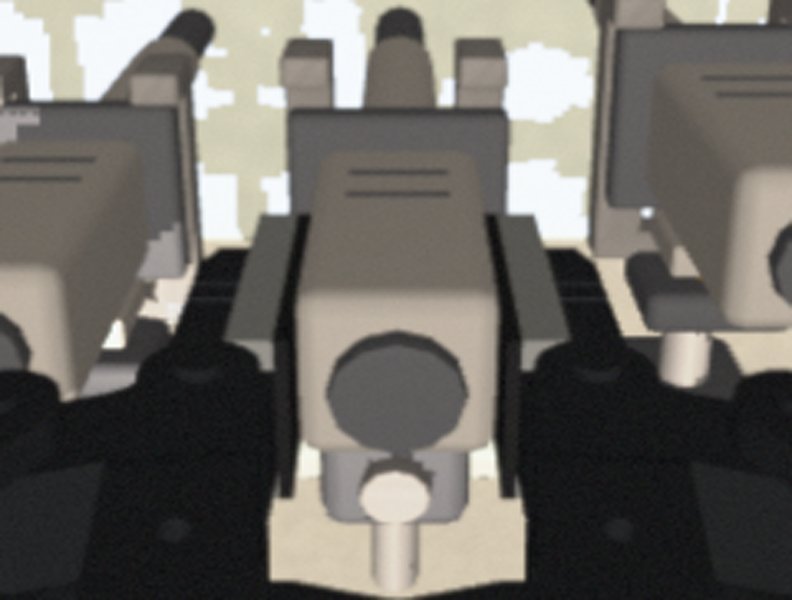

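```bash
python3 -m crank '[{"angular":[0,-0.0008,0],"delta_pos":[0,-0.0006,0.0005],"fingers":20},{"angular":[0,0,0],"delta_pos":[0.0015,0,0.0003],"fingers":20},{"angular":[0,0,0],"delta_pos":[0.0015,0,0.0002],"fingers":20}]'
python3 - <<'E'
from h import *
avg(4)
go([.537,-.0496,.1885],184.05);
E
```

```text
time_s: 13.77
eef_pos: [0.5372, -0.0495, 0.1838]
tcp_rot: [0.706, -0.024, 0.707, 0.025]
contact_force: [-4.8, -0.3, 0.1]
width: 0.265
avgF [-4.85 -0.5  -1.63] sd [0.6  0.13 0.77] P [ 0.5371 -0.0495  0.1835]
t 13.97 p [ 0.5371 -0.0495  0.1835] psi 184.0 xax [-0.0012  0.0011 -1.    ] F [-5.   -0.47 -2.03] T [-0.168  0.921 -0.046] w 22.88 J [-1.260e+01  1.850e+01  9.730e+01  1.000e-01  6.430e+01 -1.067e+02]
delta tool [-5.0e-03 -1.4e-04 -7.0e-05] ang share [-0.00058 -0.00071 -0.00076] deg [-0.05 -0.06 -0.07]
```

```bash
python3 -m crank '[{"angular":[0,-0.0007,0],"delta_pos":[0.001,0,-0.0003],"fingers":20},{"angular":[0,0,0],"delta_pos":[0.001,0,0],"fingers":20},{"angular":[0,0,0],"delta_pos":[0.001,0,0],"fingers":20}]'
python3 - <<'E'
from h import *
avg(4)
go([.5368,-.0496,.1885],184.05);
snap("wrist","w10"); d=load("pics/w10.npz"); cv2.imwrite("pics/w10z.png",cv2.resize(d["image"][220:420,200:440],None,fx=3.3,fy=3,interpolation=cv2.INTER_CUBIC))
E
```

```text
time_s: 14.22
eef_pos: [0.5371, -0.0496, 0.1806]
tcp_rot: [0.707, -0.024, 0.706, 0.025]
contact_force: [-4.2, 0.1, -1.1]
width: 0.266
avgF [-4.6  -0.68 -0.77] sd [0.55 0.39 0.87] P [ 0.5369 -0.0496  0.1805]
t 14.42 p [ 0.5369 -0.0496  0.1805] psi 184.0 xax [ 3.e-04  1.e-03 -1.e+00] F [-4.53 -0.88 -1.15] T [-0.127  0.909 -0.004] w 22.95 J [-1.270e+01  1.860e+01  9.760e+01  1.000e-01  6.380e+01 -1.067e+02]
delta tool [-8.03e-03  0.00e+00 -7.00e-05] ang share [-0.00059  0.00021 -0.00063] deg [-0.05  0.02 -0.06]
```

View pics/w10z.png

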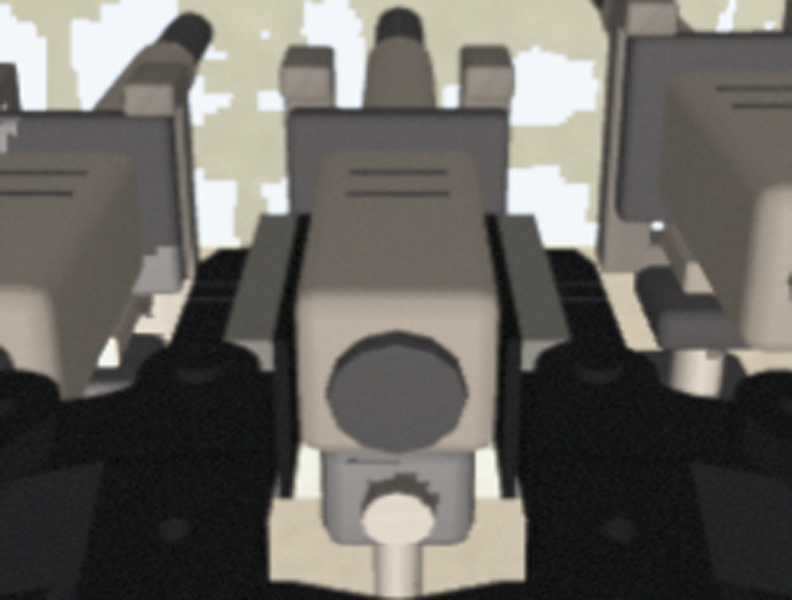

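```bash
python3 -m crank '[{"angular":[0,0,0],"delta_pos":[0.001,0,0],"fingers":20},{"angular":[0,0,0],"delta_pos":[0.001,0,0],"fingers":20}]'
python3 - <<'E'
from h import *
avg(4)
go([.5368,-.0496,.1775],184.05);
E
```

```text
time_s: 14.63
eef_pos: [0.5371, -0.0496, 0.1787]
tcp_rot: [0.707, -0.024, 0.706, 0.025]
contact_force: [-5.9, -0.3, 0.0]
width: 0.268
avgF [-5.12 -0.15 -1.2 ] sd [0.34 0.43 0.35] P [ 0.537  -0.0496  0.1785]
t 14.83 p [ 0.5369 -0.0496  0.1785] psi 184.0 xax [ 4.e-04  1.e-03 -1.e+00] F [-4.73  0.35 -1.53] T [-0.111  0.941  0.   ] w 22.6 J [-1.270e+01  1.880e+01  9.770e+01  1.000e-01  6.350e+01 -1.067e+02]
delta tool [ 0.00103 -0.      -0.00015] ang share [-0.00059  0.00028 -0.00061] deg [-0.05  0.03 -0.05]
```

```bash
python3 -m crank '[{"angular":[0,0,0],"delta_pos":[0.0008,0,-0.0004],"fingers":20},{"angular":[0,0,0],"delta_pos":[0.0005,0,0],"fingers":20}]'
python3 - <<'E'
from h import *
avg(4)
go([.5368,-.0496,.1775],184.05);
E
```

```text
time_s: 15.0
eef_pos: [0.5368, -0.0496, 0.1776]
tcp_rot: [0.707, -0.024, 0.706, 0.025]
contact_force: [-7.5, 0.6, 6.4]
width: 0.264
avgF [-5.41  0.15  1.44] sd [0.54 0.77 0.36] P [ 0.5368 -0.0496  0.1776]
t 15.2 p [ 0.5368 -0.0496  0.1776] psi 184.0 xax [ 1.e-03  9.e-04 -1.e+00] F [-5.69  0.71  1.2 ] T [-0.087  1.042 -0.042] w 22.75 J [-1.270e+01  1.880e+01  9.780e+01  1.000e-01  6.330e+01 -1.067e+02]
delta tool [ 1.4e-04 -1.0e-05  2.0e-05] ang share [-0.00055  0.00068 -0.00054] deg [-0.05  0.06 -0.05]
```

```bash
python3 -m crank '[{"angular":[0,0,0],"delta_pos":[0,0,-0.0006],"fingers":20},{"angular":[0,0,0],"delta_pos":[0,0,-0.0005],"fingers":20}]'
python3 - <<'E'
from h import *
avg(4)
go([.5358,-.0496,.1775],184.05);
snap("wrist","w11"); d=load("pics/w11.npz"); cv2.imwrite("pics/w11z.png",cv2.resize(d["image"][220:420,200:440],None,fx=3.3,fy=3,interpolation=cv2.INTER_CUBIC))
snap("scene","s11"); d=load("pics/s11.npz"); cv2.imwrite("pics/s11z.png",cv2.resize(d["image"][90:270,260:440],None,fx=3.3,fy=3.3,interpolation=cv2.INTER_CUBIC))
E
```

```text
time_s: 15.37
eef_pos: [0.536, -0.0497, 0.1777]
tcp_rot: [0.707, -0.024, 0.706, 0.025]
contact_force: [-3.4, -0.5, -1.3]
width: 0.27
avgF [-4.17  0.11 -1.49] sd [0.42 0.34 0.38] P [ 0.536  -0.0497  0.1777]
t 15.57 p [ 0.536  -0.0497  0.1777] psi 184.0 xax [ 1.7e-03  9.0e-04 -1.0e+00] F [-4.06  0.65 -2.08] T [-0.048  0.829  0.022] w 22.69 J [-1.270e+01  1.870e+01  9.790e+01  1.000e-01  6.330e+01 -1.067e+02]
delta tool [ 2.0e-04  8.0e-05 -1.5e-04] ang share [-0.0006   0.00109 -0.00052] deg [-0.05  0.1  -0.05]
```

View pics/w11z.png

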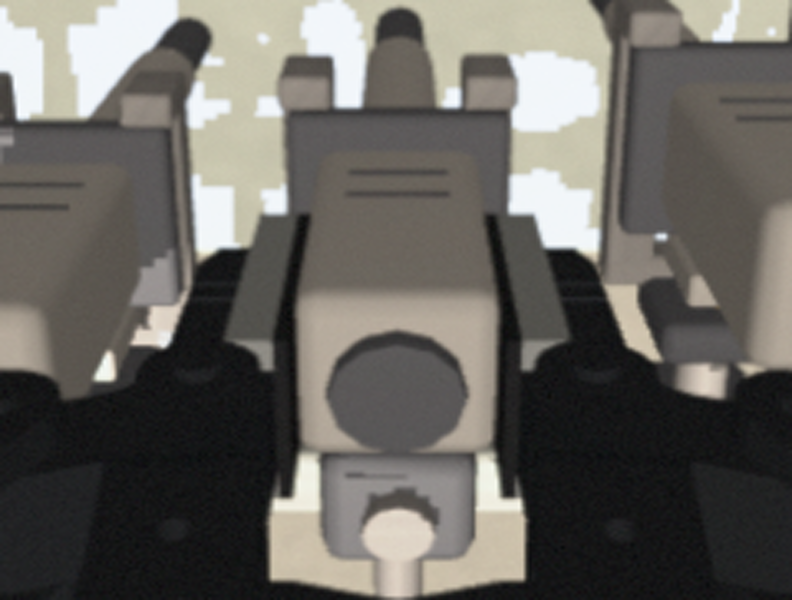

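View pics/s11z.png

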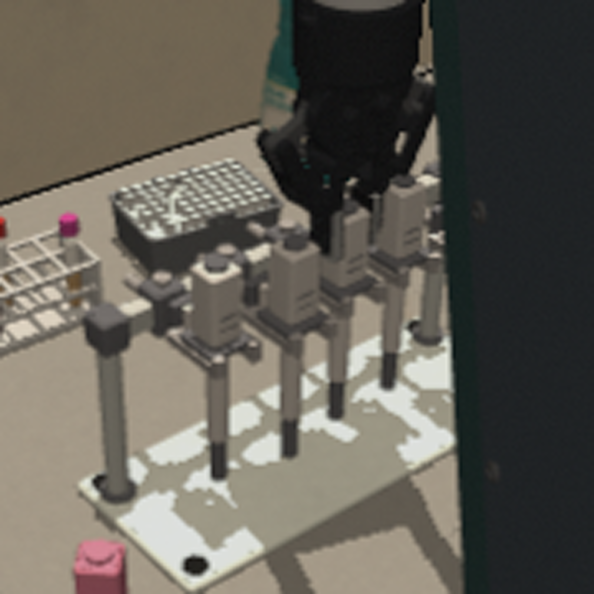

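```bash
python3 -m crank '[{"angular":[0,0.001,0],"delta_pos":[0.0006,0,-0.0002],"fingers":20},{"angular":[0,0,0],"delta_pos":[0.0004,0,0],"fingers":20}]'
python3 - <<'E'
from h import *
avg(4)
go([.5358,-.0496,.1775],184.05);
E
```

```text
time_s: 15.83
eef_pos: [0.536, -0.0497, 0.1776]
tcp_rot: [0.707, -0.024, 0.706, 0.025]
contact_force: [-5.8, 0.6, 3.2]
width: 0.266
avgF [-5.56  0.11  2.98] sd [0.31 0.44 0.23] P [ 0.536  -0.0497  0.1776]
t 16.03 p [ 0.536  -0.0497  0.1776] psi 184.0 xax [ 6.e-04  8.e-04 -1.e+00] F [-5.95  0.81  2.84] T [ 0.032  1.014 -0.015] w 22.79 J [-1.270e+01  1.880e+01  9.790e+01  1.000e-01  6.330e+01 -1.067e+02]
delta tool [ 6.0e-05  7.0e-05 -1.8e-04] ang share [-0.00058  0.00041 -0.00045] deg [-0.05  0.04 -0.04]
```

```bash
python3 -m crank '[{"angular":[0,0,0],"delta_pos":[0,0,0],"fingers":30},{"angular":[0,0,0],"delta_pos":[0,0,0],"fingers":34},{"angular":[0,0,0],"delta_pos":[0,0,0],"fingers":35},{"angular":[0,0,0],"delta_pos":[0,0,0],"fingers":35}]' 20
python3 - <<'E'
from h import *
avg(3)
go([.5358,-.0496,.25],184.05);
snap("wrist","w12"); d=load("pics/w12.npz"); cv2.imwrite("pics/w12z.png",cv2.resize(d["image"][220:420,200:440],None,fx=3.3,fy=3,interpolation=cv2.INTER_CUBIC))
E
```

```text
time_s: 16.37
eef_pos: [0.5426, -0.0504, 0.1802]
tcp_rot: [0.712, -0.025, 0.702, 0.024]
contact_force: [-1.1, 0.6, 0.2]
width: 0.41
avgF [ 0.06  0.24 -0.35] sd [0.15 0.53 0.3 ] P [ 0.5423 -0.0504  0.18  ]
t 16.52 p [ 0.5419 -0.0503  0.1799] psi 183.97 xax [ 1.260e-02 -6.000e-04 -9.999e-01] F [ 0.02 -0.01  0.01] T [ 0.031  0.009 -0.025] w 35.03 J [-1.270e+01  1.870e+01  9.760e+01  1.000e-01  6.300e+01 -1.067e+02]
delta tool [-0.07021  0.00103 -0.00512] ang share [-0.00091  0.00801  0.00093] deg [-0.08  0.72  0.08]
```

View pics/w12z.png

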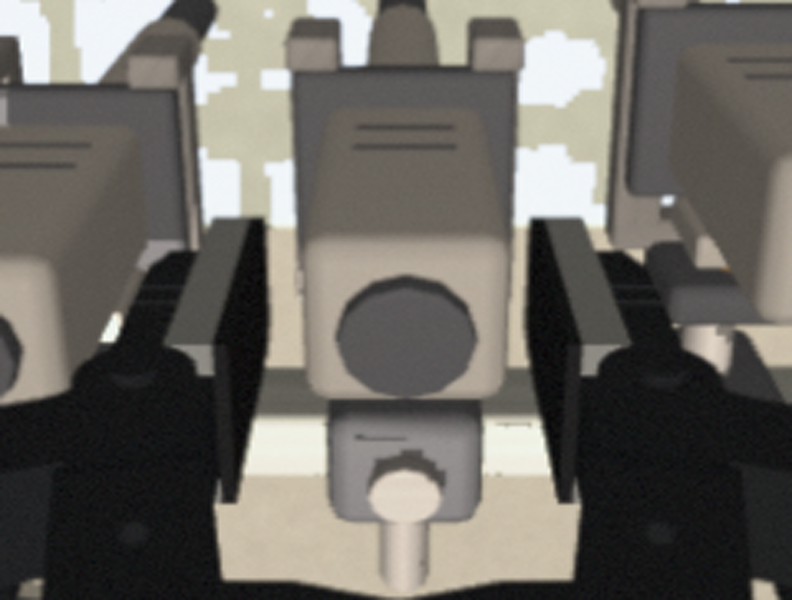

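```bash
python3 -m crank '[{"angular":[0,0.004,0],"delta_pos":[-0.004,0.0008,0],"fingers":35},{"angular":[0,0.003,0],"delta_pos":[-0.01,0,0],"fingers":35},{"angular":[0,0,0],"delta_pos":[-0.015,0,0],"fingers":35},{"angular":[0,0,0],"delta_pos":[-0.02,0,0],"fingers":35},{"angular":[0,0,0],"delta_pos":[-0.03,0,0],"fingers":35},{"angular":[0,0,0],"delta_pos":[-0.03,0,0],"fingers":35},{"angular":[0,0,0],"delta_pos":[-0.03,0,0],"fingers":35},{"angular":[0,0,0],"delta_pos":[0,0,0],"fingers":35}]'
python3 - <<'E'
from h import *
avg(2)
snap("wrist","w13"); snap("top","t13"); snap("scene","s13"); st()
d=load("pics/w13.npz"); cv2.imwrite("pics/w13z.png",cv2.resize(d["image"][200:440,180:460],None,fx=2.8,fy=2.4,interpolation=cv2.INTER_CUBIC))
d=load("pics/s13.npz"); cv2.imwrite("pics/s13z.png",cv2.resize(d["image"][90:270,260:440],None,fx=3.3,fy=3.3,interpolation=cv2.INTER_CUBIC))
E
```

```text
time_s: 17.23
eef_pos: [0.5396, -0.0484, 0.3238]
tcp_rot: [0.704, -0.024, 0.71, 0.025]
contact_force: [0.3, 0.0, -0.4]
width: 0.409
avgF [-0.8   0.16 -0.62] sd [0.41 0.3  0.11] P [ 0.538  -0.0481  0.3202]
t 17.48 p [ 0.5354 -0.0476  0.3159] psi 183.95 xax [-0.0205  0.0031 -0.9998] F [-0.2  -0.24 -0.52] T [-0.008  0.013  0.005] w 34.86 J [-1.240e+01  1.220e+01  8.640e+01 -1.000e-01  8.260e+01 -1.063e+02]
```

View pics/w13z.png

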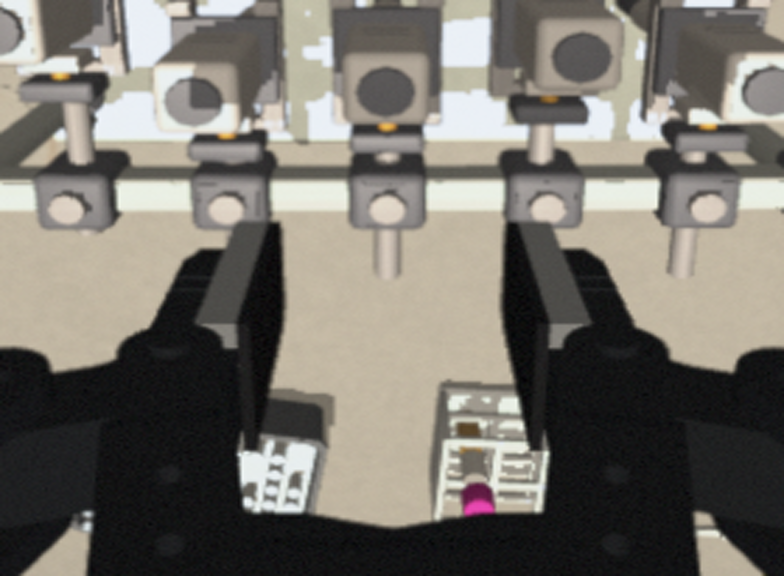

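View pics/s13z.png

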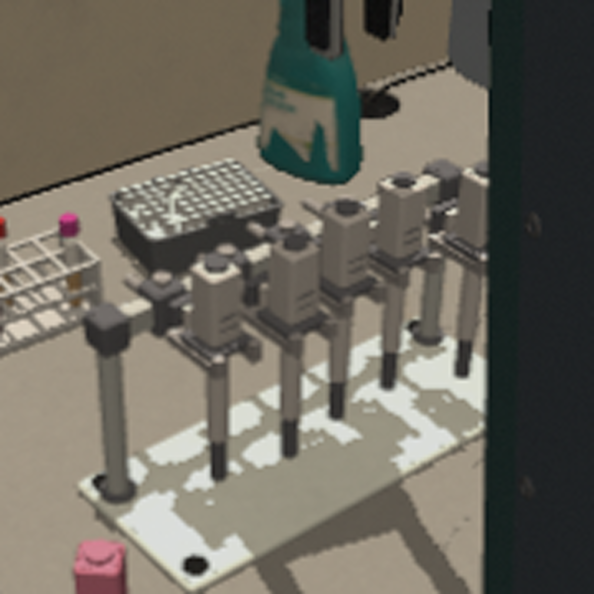

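```bash
python3 -m crank '[{"angular":[0,0,0],"delta_pos":[0,0,0],"fingers":35},{"angular":[0,0,0],"delta_pos":[0,0,0],"fingers":35},{"angular":[0,0,0],"delta_pos":[0,0,0],"fingers":35}]'
python3 - <<'E'
from h import *
from station import robot
d=snap("wrist","w14"); C=cloud(d)
im=d["image"]
# head regions: high points by depth
m=((C[...,2]>.202)&(C[...,2]<.216)&(C[...,0]>.48)&(C[...,0]<.58)).astype(np.uint8)
n,l,s,c=cv2.connectedComponentsWithStats(m)
for i in range(1,n):
    if s[i,4]>80: P=C[l==i]; print(s[i,4],np.median(P,0).round(4),P[:,2].max().round(4))
st(); robot.finish_job()
E
```

```text
time_s: 17.73
eef_pos: [0.5333, -0.0472, 0.3122]
tcp_rot: [0.697, -0.022, 0.716, 0.026]
contact_force: [0.4, 0.4, -0.5]
width: 0.413
1048 [ 0.5218 -0.1533  0.2069] 0.2124
1002 [ 0.5195 -0.0009  0.207 ] 0.2129
933 [0.5264 0.0509 0.2068] 0.2125
994 [ 0.5338 -0.0509  0.2069] 0.2126
933 [ 0.5404 -0.1009  0.2069] 0.2131
t 17.78 p [ 0.5333 -0.0471  0.3121] psi 183.94 xax [-0.0278  0.0047 -0.9996] F [ 0.11 -0.19 -0.43] T [-0.036 -0.059 -0.035] w 35.01 J [-1.240e+01  1.240e+01  8.670e+01 -1.000e-01  8.260e+01 -1.063e+02]
the job is handed in; nothing more can be done
```

The pipette now hangs on the empty middle hook, and I handed the job in at 17.8 s.

**Pick and carry:** I gripped the white head, lifted the pipette out of the grey block and brought it in from the front, about 4 mm above the lips. Measured tool tilt while carrying was mostly under 0.5°, with a brief 0.8°.

**Finding the hook by feel:** The pad gave first contact where the pictures had predicted. I pushed it in about 5 mm, with roughly 4 to 5.5 N sideways. On lowering, the flange met the prongs at the expected height. The averaged load on them was about 4.5 N, with one single reading near 8 N.

**Release:** When the fingers opened, the arm sprang back about 6 mm and the tool tilted about 0.7°. The next pictures showed the pipette still seated and upright.

**Last checks:**
- **Seating:** The pipette's top measures 206.9 mm, the same as its four neighbours, so the flange is sitting flat. The pictures show its front edge just behind the lips.
- **Neighbours:** All four hang within about 2 mm of where I first measured them.
- **Clearance:** The gripper is clear above, reading near-zero force. No check failed.

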